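# Find a mug peg's size in the go/no-go gauge

## Robot

A 6-joint arm with a two-finger parallel gripper is mounted at the origin on a cart in front of the work surface, level with it; the furniture and walls round the work are solid. World frame = base frame: x ahead of the robot, y to its left, z up, the work surface at z = 0. Lengths are in m, angles in rad, forces in N, time in s.
With the tool pointing down it reaches from about 0.375 to 0.9 m from the base axis. Payload 3.1 kg.
Tool frame: the origin (TCP) lies between the finger pads; the fingertips stand 25 mm ahead of it and the grasp point (between the pads) lies 6 mm ahead of it; x points along the fingers, y is the direction in which the jaws open and shut, and the axes are right-handed (so a half turn about x gives the same grasp; the last joint's range is limited). The gripper opens to 85 mm and grips with 20 to 120 N. Pads are 22 mm wide; open, the fingers measure 114 mm over their backs; the gripper's body (76 mm by 85 mm) begins 54 mm behind the grasp point. The pads swing forward as they close: fully open they stand 13 mm farther back than shut.
Start: joints at [0.944, 0.527, 1.433, -0, 1.181, -0.178], TCP at [0.271, 0.563, 0.256] pointing down, gripper open.
Joint ranges: [-3.08, 3.08], [-0.75, 2.2], [0.22, 2.44], [-1.43, 4.57], [0, 2.65], [-2.85, 2.85]. Speed limits (rad/s): [2.79, 2.79, 3.14, 3.14, 3.14, 3.14].

## Interface

Orientations are given as a unit quaternion [x, y, z, w].
In Python, from station import manip, viewer, workorder gives the robot as it stands.
- The arm moves only by the shell command python3 -m crank 'ROWS' [FORCE]. ROWS is JSON, one flat list of numbers, 5 for each row, row after row: the opening, from 0 (shut) to 1 (fully open), then the shift along the world's x, y, z in mm, then the turn about the world's z in rad. A call has 1 to 10 rows; each row is the pose to reach, as a shift and turn from the pose commanded when the call began; what a row does not reach only later rows make up. A row lasts 1/8 s, in which the tool goes at most 62.5 mm and 10.7 degrees, less where a joint would pass 70% of its speed; a pose out of reach is approached as far as the arm can. A call with a gripper value outside its range is refused whole. The fingers move at their own pace and stop on an object; FORCE is the grip in N (left out, the last holds). Time passes only in rows, so rows that repeat a pose let the fingers close. It gives the time, the measured TCP pose, the force and the opening at its end, in the units of the state.
- manip.sense(): the state, without advancing time (a new reading comes with each control period).
- viewer.snapshot(name): name is "scene" or "side" or "wrist"; returns a dict with "img" (480x640x3 uint8, red, green, blue), "range_z" (480x640 float32, m along the optical axis (not along the pixel's ray), 0 where there is no reading), "fx", "fy", "cx", "cy" (pixels), "k1" (the pictures are not rectified: a ray, as slopes to the right and down, at radius r is drawn at 1 + k1 r^2 times it, then the intrinsics apply), "origin" and "attitude" of the camera in the world. Camera axes: x right, y down, z forward; pixel columns grow to the right and rows downward; lengths in m; the calibration is good to about 2 mm. A picture is of the moment at which its call begins.
- workorder.sign_off(): hands the job in, once; it reports no verdict.
The state is a dict: "t": time; "q": joint angles; "qd": joint speeds; "tau": joint torques, N m; "tcp_pos": TCP position; "tool_rot": TCP orientation; "force": force on the tool from outside, world axes, zero at the start; "ft_torque": the same for the moment, N m; "finger_gap": opening from 0.0 (shut) to 1.0 (fully open).
Only numpy, scipy, OpenCV 4.12 (cv2) and the standard library are available. Lean on these libraries where they do the work, as an engineer would, in place of code of your own. Each camera call takes 0.05 s, during which the arm holds its last target.

## Task

Find the size of the mug peg that stands by itself near the front of the worktop. Let it down in the widest station of the gauge first, where it passes both plates down to its collar, and work down the row to the station whose upper hole takes the tenon but whose lower hole properly stops it; touch down slowly and press only lightly. Leave the peg standing there upright on the lower plate, let go, and leave the two spare pegs at the back and the other things alone.

Things in the scene. Friction and masses are not known exactly. Their poses are not given: they have to be found in the camera images.
- peg_a_head (a point): one of three look-alike beech mug pegs, 81 mm tall, upright, ~50 g. From below: round tenon 28 mm long (16, 21 or 26 mm thick, each peg another, not known which; 1 mm end chamfer), collar 40 mm wide, 6 thick, round head 28 mm wide, 47 tall. Point: on the axis, mid-head, 57 mm over the tenon's end, 29 mm over the collar's underside, 24 mm under the top. z: up the axis
- peg_b_head (a point): one of three look-alike beech mug pegs, 81 mm tall, upright, ~50 g. From below: round tenon 28 mm long (16, 21 or 26 mm thick, each peg another, not known which; 1 mm end chamfer), collar 40 mm wide, 6 thick, round head 28 mm wide, 47 tall. Point: on the axis, mid-head, 57 mm over the tenon's end, 29 mm over the collar's underside, 24 mm under the top. z: up the axis
- peg_c_head (a point): one of three look-alike beech mug pegs, 81 mm tall, upright, ~50 g. From below: round tenon 28 mm long (16, 21 or 26 mm thick, each peg another, not known which; 1 mm end chamfer), collar 40 mm wide, 6 thick, round head 28 mm wide, 47 tall. Point: on the axis, mid-head, 57 mm over the tenon's end, 29 mm over the collar's underside, 24 mm under the top. z: up the axis
- gauge_hole0 (a point): centre of the mouth of the upper hole of the gauge's first, widest station: upper hole 32 mm, lower hole 28 mm; level with the top of the upper plate; 1 black dot beside it. z points up out of the hole
- gauge_hole1 (a point): centre of the mouth of the upper hole of the gauge's second station: upper hole 27 mm, lower hole 23 mm; level with the top of the upper plate; 2 black dots beside it. z points up out of the hole
- gauge_hole2 (a point): centre of the mouth of the upper hole of the gauge's third station: upper hole 22 mm, lower hole 18 mm; level with the top of the upper plate; 3 black dots beside it. z points up out of the hole
- gauge_hole3 (a point): centre of the mouth of the upper hole of the gauge's fourth, narrowest station: upper hole 17 mm, lower hole 13 mm; level with the top of the upper plate; 4 black dots beside it. z points up out of the hole
- gauge: fixed; two aluminium plates on beech blocks, 224x70 mm; upper one 10 mm thick, top 52 mm up; lower one's top 16 mm below that, 8 thick, open under. 4 stations 52 mm apart along its own x, narrowing to +x; lower hole coaxial and 4 mm smaller. A station takes a tenon 1 mm thinner than its upper hole, and its lower hole stops it; thinner pegs pass both. Over 25 N (a bump at 20 mm/s) bruises a tenon. Origin under its centre at z 0
- mug: green and white mug, 78 mm across, 101 mm tall, bystander; origin at the centre of its base
- timer: red and white kitchen timer, 62 mm across, 50 mm tall, bystander; origin at the centre of its base
- tin: food tin with a fruit picture, 75 mm across, 58 mm tall, bystander; origin at the centre of its base

How it is judged:
On the way:
1. the peg has been let down through both plates of the widest station, its collar within 4 mm of the upper plate (((horizontal distance between peg_a_head and gauge_hole0 below 0.006 m and z of peg_a_head in the frame of gauge_hole0 below 0.033 m) or (horizontal distance between peg_b_head and gauge_hole0 below 0.006 m and z of peg_b_head in the frame of gauge_hole0 below 0.033 m) or (horizontal distance between peg_c_head and gauge_hole0 below 0.006 m and z of peg_c_head in the frame of gauge_hole0 below 0.033 m))), for 0.05 s.
At the end, for the whole second after the job is handed in: the front peg stands released and at rest in the station that takes its tenon above and stops it below: the tenon's end on the lower plate (2.5 mm either way), within 1.5 mm of the hole's axis (its play there is 0.5 mm) and 0.06 rad of upright; the two spare pegs still stand at the back (((((horizontal distance between peg_a_head and gauge_hole1 below 0.0015 m and z of peg_a_head in the frame of gauge_hole1 between 0.0385 and 0.043 m) or (horizontal distance between peg_a_head and gauge_hole2 below 0.0015 m and z of peg_a_head in the frame of gauge_hole2 between 0.0385 and 0.043 m) or (horizontal distance between peg_a_head and gauge_hole3 below 0.0015 m and z of peg_a_head in the frame of gauge_hole3 between 0.0385 and 0.043 m)) and angle between peg_a_head's own z axis and vertical below 0.06 rad and linear speed of peg_a below 0.01 m/s and contact force between peg_a and the fingers below 0.05 N and world x of each of peg_b_head, peg_c_head above 0.66 m and angle between each of peg_b_head, peg_c_head's own z axis and vertical below 0.1 rad) or (((horizontal distance between peg_b_head and gauge_hole1 below 0.0015 m and z of peg_b_head in the frame of gauge_hole1 between 0.0385 and 0.043 m) or (horizontal distance between peg_b_head and gauge_hole2 below 0.0015 m and z of peg_b_head in the frame of gauge_hole2 between 0.0385 and 0.043 m) or (horizontal distance between peg_b_head and gauge_hole3 below 0.0015 m and z of peg_b_head in the frame of gauge_hole3 between 0.0385 and 0.043 m)) and angle between peg_b_head's own z axis and vertical below 0.06 rad and linear speed of peg_b below 0.01 m/s and contact force between peg_b and the fingers below 0.05 N and world x of each of peg_a_head, peg_c_head above 0.66 m and angle between each of peg_a_head, peg_c_head's own z axis and vertical below 0.1 rad) or (((horizontal distance between peg_c_head and gauge_hole1 below 0.0015 m and z of peg_c_head in the frame of gauge_hole1 between 0.0385 and 0.043 m) or (horizontal distance between peg_c_head and gauge_hole2 below 0.0015 m and z of peg_c_head in the frame of gauge_hole2 between 0.0385 and 0.043 m) or (horizontal distance between peg_c_head and gauge_hole3 below 0.0015 m and z of peg_c_head in the frame of gauge_hole3 between 0.0385 and 0.043 m)) and angle between peg_c_head's own z axis and vertical below 0.06 rad and linear speed of peg_c below 0.01 m/s and contact force between peg_c and the fingers below 0.05 N and world x of each of peg_a_head, peg_b_head above 0.66 m and angle between each of peg_a_head, peg_b_head's own z axis and vertical below 0.1 rad))); the robot touches nothing.
It fails at once if a peg pressed on the gauge with more than 25 N (contact force between any of peg_a, peg_b, peg_c and gauge above 25 N).
It fails at once if a spare peg moved by more than 15 mm (distance of each of peg_a_head, peg_b_head from where it was at the start of the episode above 0.015 m or distance of each of peg_a_head, peg_c_head from where it was at the start of the episode above 0.015 m or distance of each of peg_b_head, peg_c_head from where it was at the start of the episode above 0.015 m).
It fails at once if mug, timer or tin moved by more than 15 mm (distance of any of mug, timer, tin from where it was at the start of the episode above 0.015 m).
It also fails if it takes over 72 s, if anything falls off the work surface, if the arm or the gripper's body presses on something with over 40 N, if the wrist force passes 120 N, or if a joint passes its speed limit or range.

## Working session

There is one attempt and no reset: what is moved stays moved. The work goes in short steps, Python scripts to look and compute and a shell command to move; the robot and the scene stay as the last step left them, time stands still between calls to the robot, and variables do not carry over. Pictures are saved under pics/ and viewed, and the job is handed in when it is done.

```bash
mkdir -p pics; ls
cat > h.py <<'E'
from station import manip, viewer, workorder
import numpy as np, cv2
def snap(n,f):
    d=viewer.snapshot(n); cv2.imwrite('pics/'+f+'.png',cv2.cvtColor(np.ascontiguousarray(d['img']),cv2.COLOR_RGB2BGR))
    np.savez('pics/'+f+'.npz',**d); return d
E
python3 - <<'E'
from h import *
for n in ['scene','side','wrist']:
    d=snap(n,n+'0'); print(n,d['fx'],d['cx'],d['cy'],d['k1'],d['origin'],d['attitude'])
print(manip.sense())
E
```

```text
pics
scene 449.0814130528158 326.625773236824 235.67348463477302 -0.051349105665485215 [-0.12820783  0.42608995  0.41088697] [-0.42085067  0.72158735 -0.47107456  0.28334637]
side 512.0093081340458 322.6632171832288 243.1127719221104 0.04946759640739106 [ 0.18744428 -0.84733202  0.92067526] [ 0.88804227 -0.19909863  0.07884429 -0.4068467 ]
wrist 356.78935620463585 316.94408784356165 243.94385227247466 -0.055343836317786534 [0.1955553  0.60003214 0.37359926] [0.83514521 0.52475577 0.08714531 0.13989126]
{'t': 0.15, 'q': array([ 9.43481005e-01,  5.28244360e-01,  1.43364059e+00,  3.48779311e-05,
        1.18139470e+00, -1.78514479e-01]), 'qd': array([-0.00043355, -0.00139546, -0.00642864,  0.00036858,  0.00080651,
        0.00053538]), 'tau': array([ 8.01789502e-04, -4.42739940e+01, -1.78277045e+01, -2.85066972e-04,
        5.48535230e-03, -8.63758132e-07]), 'tcp_pos': array([0.27084185, 0.56268999, 0.25555309]), 'tool_rot': array([ 0.15680702,  0.68962106, -0.15789544,  0.68913234]), 'force': array([ 0.43532487, -0.24565906, -0.19738302]), 'ft_torque': array([-0.02401375,  0.03239966, -0.01020723]), 'finger_gap': 0.9995162586282265}
```

View pics/scene0.png

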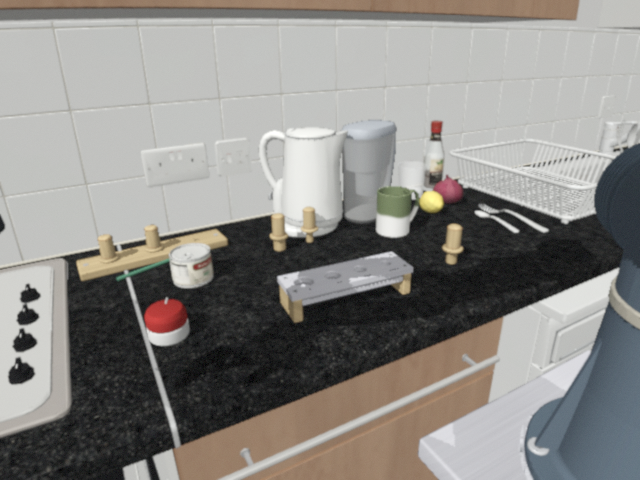

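View pics/side0.png

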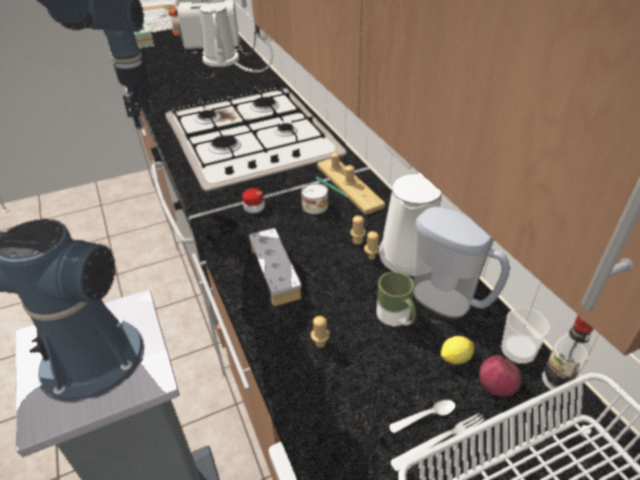

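View pics/wrist0.png

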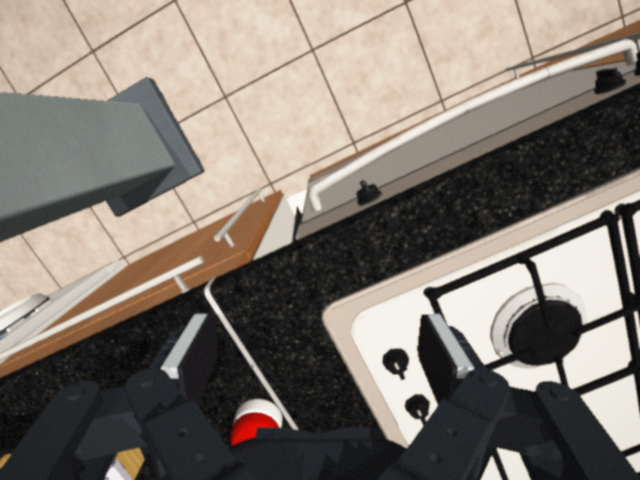

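The scene view shows the front peg at about (454,243) and the gauge at about (345,280). The spares are at (279,230) and (309,222). In the side view the front peg is at about (320,330) and the gauge runs from (265,235) to (285,300). I'll enlarge both.

```bash
cat >> h.py <<'E'
from scipy.spatial.transform import Rotation as R
def ray(d,u,v):
    x=(np.asarray(u,float)-d['cx'])/d['fx'];y=(np.asarray(v,float)-d['cy'])/d['fy']
    X,Y=x.copy(),y.copy()
    for _ in range(20):
        s=1+d['k1']*(X*X+Y*Y);X=x/s;Y=y/s
    return np.stack([X,Y,np.ones_like(X)],-1)
def rot(d): return R.from_quat(d['attitude']).as_matrix()
def atz(d,u,v,z):
    r=ray(d,u,v)@rot(d).T; o=d['origin']; return o+r*((z-o[2])/r[...,2])[...,None]
def cloud(d):
    v,u=np.mgrid[:480,:640]; z=d['range_z']; p=(ray(d,u,v)*z[...,None])@rot(d).T+d['origin']; p[z==0]=np.nan; return p
def proj(d,P):
    c=(np.asarray(P)-d['origin'])@rot(d); X=c[...,0]/c[...,2];Y=c[...,1]/c[...,2];s=1+d['k1']*(X*X+Y*Y)
    return np.stack([X*s*d['fx']+d['cx'],Y*s*d['fy']+d['cy']],-1)
def crop(f,x0,y0,x1,y1,k,out):
    i=cv2.imread('pics/'+f+'.png')[y0:y1,x0:x1]; cv2.imwrite('pics/'+out+'.png',cv2.resize(i,None,fx=k,fy=k,interpolation=cv2.INTER_CUBIC))
def load(f): return dict(np.load('pics/'+f+'.npz'))
E
python3 - <<'E'
from h import *
crop('scene0',270,250,420,320,5,'c1'); crop('side0',240,220,340,350,4.5,'c2'); crop('scene0',430,215,480,275,8,'c3')
for f,b in [('scene0',(443,225,466,248)),('side0',(310,315,330,345))]:
    d=load(f);p=cloud(d)[b[1]:b[3],b[0]:b[2]].reshape(-1,3); m=p[:,2]>0.04; q=p[m]; print(f,len(q),np.nanmedian(q,0),np.nanmin(q,0),np.nanmax(q,0))
    p=cloud(d).reshape(-1,3)
    m=(abs(p[:,2]-.052)<.006)&(p[:,0]>.3)&(p[:,0]<.75)&(abs(p[:,1])<.3); q=p[m]; print(len(q),np.median(q,0))
E
```

```text
scene0 290 [ 0.4553617  -0.17671627  0.06206408] [ 0.4485052  -0.19900078  0.04002998] [ 0.47366147 -0.16998581  0.08125537]
3925 [0.46380582 0.07650658 0.05149304]
side0 227 [ 0.46004675 -0.19324824  0.07202337] [ 0.44934712 -0.2011577   0.04002643] [ 0.47799112 -0.17337817  0.08185297]
2406 [0.46844249 0.03608208 0.05070143]
```

View pics/c1.png

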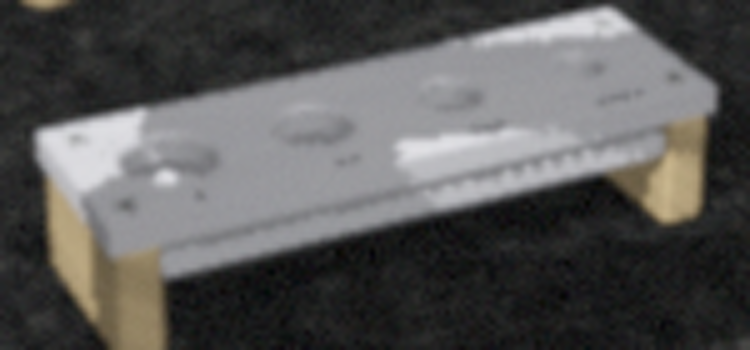

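View pics/c2.png

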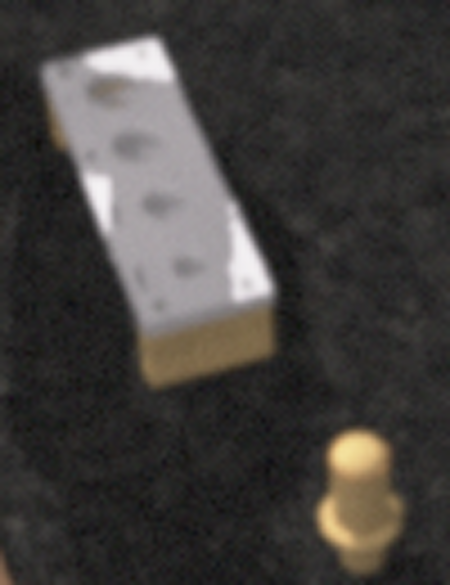

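View pics/c3.png

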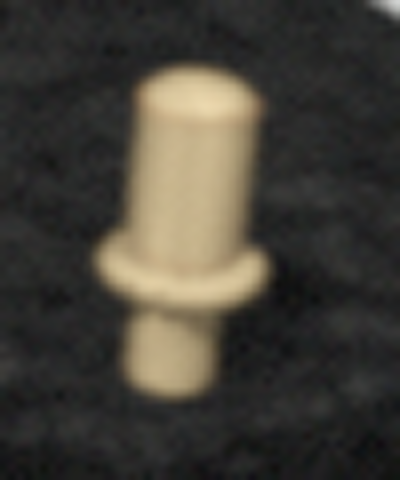

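The enlarged crops put the holes in the scene view at about (304,282), (333,275), (360,269) and (386,263), one to four dots from left to right. In the side view they are at (264,240), (270,252), (276,265) and (281,279). In c3 the tenon is about 92 px wide against 178 px for the collar, so probably 21 mm. I'll triangulate next.

Run:
```python
from h import *
H={'scene0':[(304,281.6),(333,275.4),(360,269),(386.4,263)],'side0':[(264,240),(269.6,252.2),(275.6,265.3),(281.3,279.1)]}
T={'scene0':(430+200/8,215+95/8),'side0':(240+358/4.5,220+452/4.5)}
from scipy.optimize import least_squares
for f in H:
    d=load(f);a=np.array(H[f]);print(f,atz(d,a[:,0],a[:,1],.052)[:,:2].round(4).tolist(), 'top',atz(d,*map(np.array,T[f]),.081).round(4))
    p=cloud(d).reshape(-1,3); m=(abs(p[:,2]-.051)<.004)&(p[:,0]>.38)&(p[:,0]<.58)&(p[:,1]<.2)&(p[:,1]>-.12); q=p[m][:,:2]
    r=cv2.minAreaRect((q*1000).astype(np.float32)); print(r, cv2.boxPoints(r).round(0).tolist())
    # peg circle fit
    m=(p[:,2]>.045)&(p[:,2]<.078)&(np.hypot(p[:,0]-.463,p[:,1]+.185)<.03); q=p[m][:,:2]
    s=least_squares(lambda c:np.hypot(*(q-c).T)-.014,[.463,-.185],loss='soft_l1',f_scale=.002); print(len(q),s.x.round(4))
```

```text
scene0 [[0.4553, 0.1497], [0.4499, 0.0982], [0.4464, 0.0466], [0.442, -0.0059]] top [ 0.4542 -0.1767  0.081 ]
((452.3558349609375, 71.6272201538086), (225.5576171875, 74.98721313476562), 85.24827575683594) [[406.0, -38.0], [480.0, -44.0], [499.0, 181.0], [424.0, 187.0]]
219 [ 0.4641 -0.1859]
side0 [[0.4547, 0.146], [0.4513, 0.0947], [0.4479, 0.0427], [0.4432, -0.0084]] top [ 0.4631 -0.188   0.081 ]
((451.19842529296875, 70.88986206054688), (231.21717834472656, 70.97494506835938), 85.15746307373047) [[406.0, -41.0], [477.0, -47.0], [496.0, 183.0], [426.0, 189.0]]
161 [ 0.4636 -0.1843]
```

```bash
cat >> h.py <<'E'
# wrist camera in tool frame
def wcam():
    return WREL
E
python3 - <<'E'
from h import *
s=manip.sense(); Rt=R.from_quat(s['tool_rot']).as_matrix(); d=load('wrist0')
print(Rt.round(3)); print('cam pos in tool',(Rt.T@(d['origin']-s['tcp_pos'])).round(4)); Rc=rot(d); print('cam axes in tool\n',(Rt.T@Rc).round(4))
np.savez('pics/wrel.npz',p=Rt.T@(d['origin']-s['tcp_pos']),R=Rt.T@Rc)
E
```

```text
[[-0.001  0.434  0.901]
 [-0.001  0.901 -0.434]
 [-1.    -0.002 -0.   ]]
cam pos in tool [-0.118   0.0008 -0.0841]
cam axes in tool
 [[-4.000e-04 -3.254e-01  9.456e-01]
 [ 1.000e+00 -3.000e-04  3.000e-04]
 [ 2.000e-04  9.456e-01  3.254e-01]]
```

```bash
python3 -m crank '[1,20,-55,0,0.05, 1,40,-110,-5,0.1, 1,60,-165,-10,0.15, 1,80,-220,-15,0.2, 1,100,-275,-20,0.25, 1,120,-330,-25,0.3, 1,140,-385,-30,0.365, 1,160,-440,-36,0.365, 1,178,-492,-36,0.365, 1,178,-492,-36,0.365]'
python3 - <<'E'
from h import *
s=manip.sense();print(s['t'],s['tcp_pos'],s['q'],abs(s['qd']).max())
d=snap('wrist','w1'); print(d['origin'])
E
```

```text
t: 1.4
tcp_pos: [0.4511, 0.0677, 0.2203]
tool_rot: [0.032, 0.706, -0.032, 0.707]
force: [-0.5, 0.5, -0.0]
finger_gap: 0.999
1.4 [0.45114332 0.0676967  0.22030824] [-9.65350840e-02  3.58192868e-01  1.88344542e+00 -6.34982185e-04
  8.98161350e-01 -1.57666035e+00] 0.07579067530723413
[0.36760712 0.07625267 0.33831122]
```

View pics/w1.png

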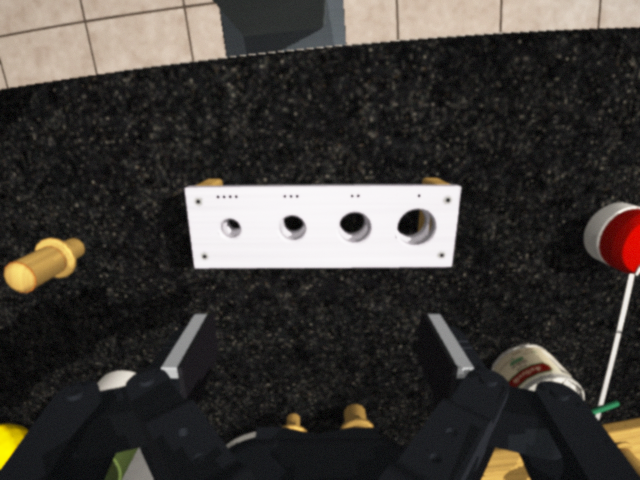

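The wrist view is clear. The gauge runs from (186,185) to (460,268), with holes at about (231,228), (293,227), (355,227) and (416,226), four dots on the left to one on the right. The front peg is at far left (35,265). I'll fit the rims.

Run:
```python
from h import *
crop('w1',180,175,470,275,2.75,'w1c')
d=load('w1'); g=cv2.cvtColor(d['img'],cv2.COLOR_RGB2GRAY)
k=6; G=cv2.resize(g[170:280,180:470],None,fx=k,fy=k,interpolation=cv2.INTER_CUBIC)
b=(G<205).astype(np.uint8)
cs,_=cv2.findContours(b,cv2.RETR_LIST,cv2.CHAIN_APPROX_NONE)
for c in cs:
    A=cv2.contourArea(c)
    if 3000<A<80000:
        e=cv2.fitEllipse(cv2.convexHull(c)); u=(e[0][0]+.5)/k-.5+180; v=(e[0][1]+.5)/k-.5+170
        print(A,u,v,[x/k for x in e[1]],atz(d,np.array(u),np.array(v),.052).round(4))
```

```text
8546.5 230.9160359700521 227.33587137858072 [18.252718607584637, 21.65911102294922] [ 0.4452 -0.0033  0.052 ]
15460.0 293.4311828613281 226.7764689127604 [23.59551747639974, 26.98571523030599] [0.4495 0.049  0.052 ]
26456.0 354.9149373372396 226.43067423502603 [31.141146341959637, 32.857014973958336] [0.4538 0.1002 0.052 ]
39171.0 416.47517903645837 226.13396199544272 [36.72160847981771, 39.946075439453125] [0.4581 0.1517 0.052 ]
```

View pics/w1c.png

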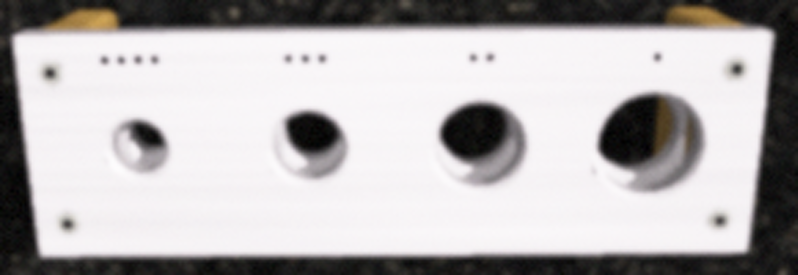

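```bash
python3 -m crank '[1,0,-22,-40,0, 1,0,-22,-70,0, 1,0,-22,-70,0, 1,0,-22,-70,0]'
python3 - <<'E'
from h import *
s=manip.sense();print(s['t'],s['tcp_pos'],abs(s['qd']).max())
d=snap('wrist','w2'); print(d['origin'])
E
```

```text
t: 1.95
tcp_pos: [0.4492, 0.0501, 0.151]
tool_rot: [0.029, 0.706, -0.029, 0.707]
force: [1.5, -1.0, -0.3]
finger_gap: 1.001
1.95 [0.44923145 0.05008685 0.15096516] 0.015678561461263736
[0.36580235 0.05787518 0.2690517 ]
```

View pics/w2.png

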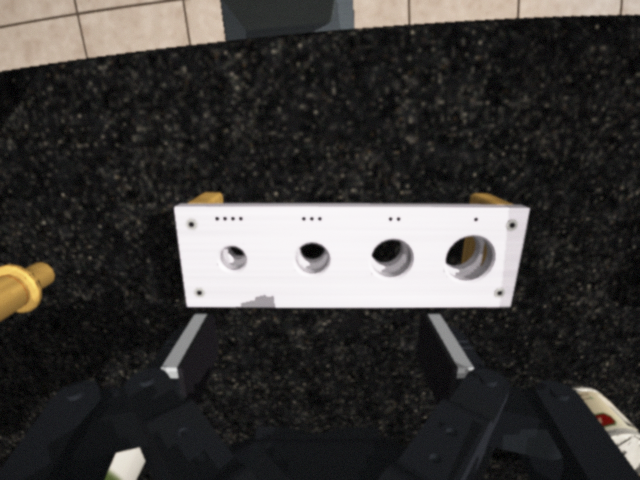

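```bash
cat > scr.py <<'E'
from h import *
def blob(g,u,v,r=6):
    p=255-g[v-r:v+r+1,u-r:u+r+1].astype(float); p-=np.percentile(p,60); p[p<0]=0
    yy,xx=np.mgrid[-r:r+1,-r:r+1]; return u+(p*xx).sum()/p.sum(), v+(p*yy).sum()/p.sum()
for f,S in [('w2',[(191,224),(512,225),(200,293),(500,293)]),('w1',[(198,201),(447,200),(204,256),(441,255)])]:
    d=load(f); g=cv2.cvtColor(d['img'],cv2.COLOR_RGB2GRAY)
    P=np.array([atz(d,*map(np.array,blob(g,*s)),.052)[:2] for s in S]); print(f,P.round(4).tolist(),P.mean(0).round(4)); 
    ax=(P[0]-P[1]+P[2]-P[3]);ax/=np.linalg.norm(ax); c=P.mean(0); print(ax,np.arctan2(ax[1],ax[0])); print(np.linalg.norm(P[0]-P[1]),np.linalg.norm(P[2]-P[3]))
    print([(c+ax*o).round(4).tolist() for o in (-.078,-.026,.026,.078)])
E
python3 scr.py
python3 - <<'E'
from h import *
crop('w2',170,195,540,315,2.1,'w2c')
crop('w2',290,230,340,285,10,'w2d')
E
```

```text
w2 [[0.4205, -0.027], [0.4378, 0.1777], [0.4686, -0.0311], [0.486, 0.1739]] [0.4532 0.0734]
[-0.08444814 -0.99642788] -1.65534516564033
0.20541263504857207 0.20574926725572418
[[0.4598, 0.1511], [0.4554, 0.0993], [0.451, 0.0475], [0.4466, -0.0043]]
w1 [[0.4205, -0.0268], [0.4377, 0.1772], [0.4685, -0.0309], [0.4858, 0.1732]] [0.4531 0.0732]
[-0.08438172 -0.9964335 ] -1.6552785102587548
0.20478628332020438 0.20482173058529007
[[0.4597, 0.1509], [0.4553, 0.0991], [0.4509, 0.0473], [0.4466, -0.0046]]
```

View pics/w2d.png

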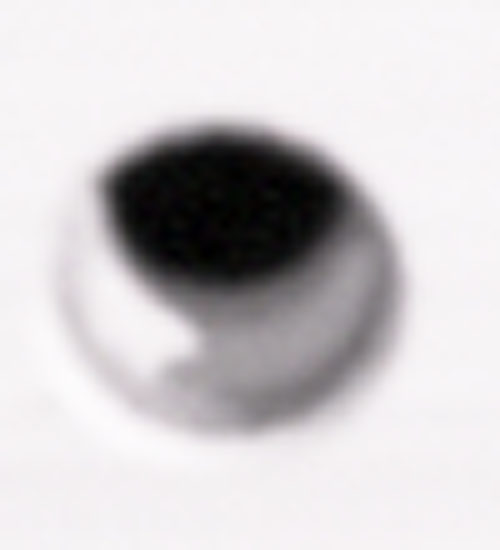

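Run:
```python
from h import *
d=load('w2'); print(atz(d,np.array(312.8),np.array(257.5),.052)); print(proj(d,np.array([[.451,.0475,.052],[.4598,.1511,.052],[.4554,.0993,.052]])))
# mug position estimate
for f,b in [('scene0',(382,195,405,228))]:
    p=cloud(load(f))[b[1]:b[3],b[0]:b[2]].reshape(-1,3); print('mug',np.nanmedian(p,0))
```

```text
[0.449548   0.04831596 0.052     ]
[[311.74719244 259.66101007]
 [469.18093967 259.84657723]
 [391.09574989 259.7984108 ]]
mug [ 0.62475334 -0.15608423  0.06291228]
```

Run:
```python
from h import *
i=cv2.imread('pics/w2.png')
t=[cv2.resize(i[225:290,a:a+65],None,fx=6,fy=6,interpolation=cv2.INTER_CUBIC) for a in (360,438)]
cv2.imwrite('pics/w2e.png',np.hstack(t))
```

```text
(no output)
```

View pics/w2e.png

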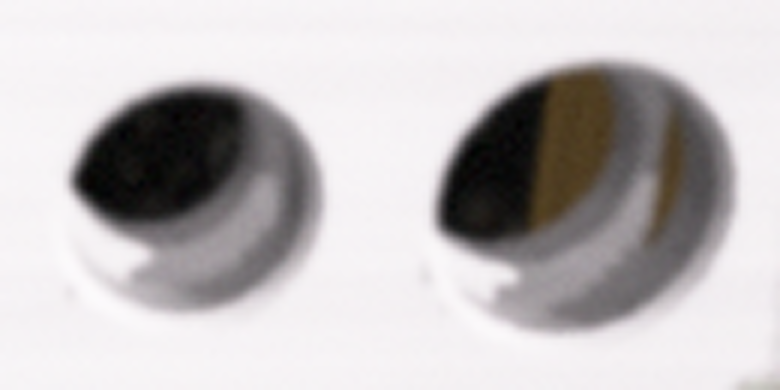

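The rim extents put the centres at hole 2 (312.8,257.5), hole 1 (392.2,257.3) and hole 0 (470.3,257.3). That gives hole 2 at about (.4495,.0483), hole 1 (.4539,.1001) and hole 0 (.4583,.1519). Next I'll look at the peg from the same relative pose.

```bash
python3 -m crank '[1,3,-50,29,0, 1,6,-105,29,0, 1,10,-160,29,0, 1,15,-210,29,0, 1,15,-234,29,0, 1,15,-234,29,0, 1,15,-234,29,0]'
python3 - <<'E'
from h import *
s=manip.sense();print(s['t'],s['tcp_pos'],abs(s['qd']).max())
d=snap('wrist','w3'); print(d['origin'])
crop('w3',270,190,370,270,8,'w3c')
E
```

```text
t: 2.88
tcp_pos: [0.464, -0.1837, 0.18]
tool_rot: [0.029, 0.706, -0.029, 0.707]
force: [-1.1, 0.1, 0.2]
finger_gap: 0.997
2.875 [ 0.46395467 -0.18369856  0.17995466] 0.014342291669345676
[ 0.38055389 -0.17586206  0.29806952]
```

View pics/w3.png

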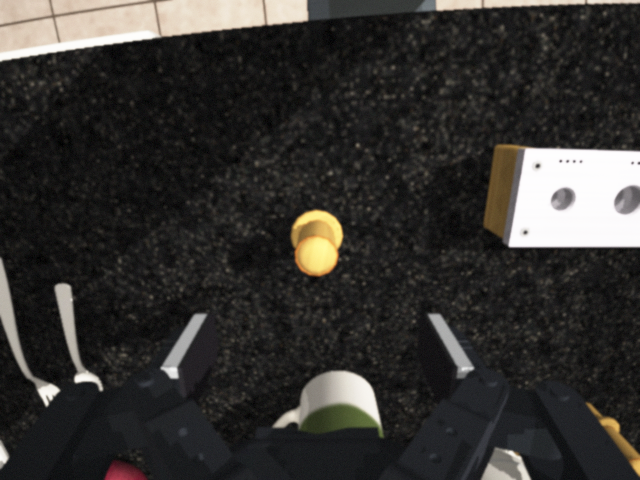

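View pics/w3c.png

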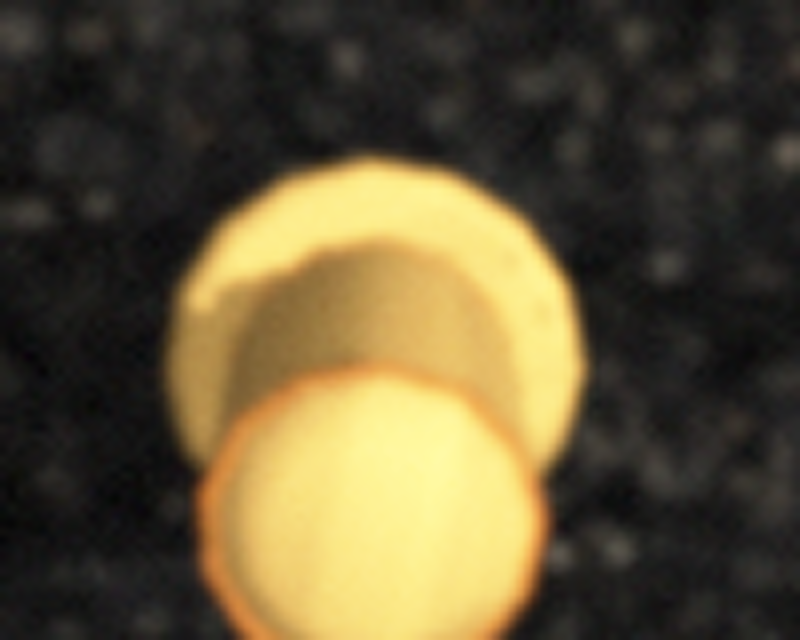

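Run:
```python
from h import *
crop('w3',280,205,355,285,7.5,'w3d')
```

```text
(no output)
```

View pics/w3d.png

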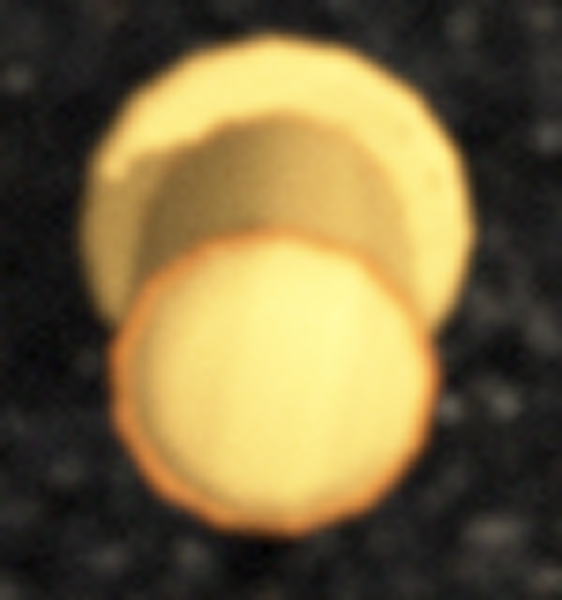

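Run:
```python
from h import *
d=load('w3'); 
for z in (.081,.080): print(atz(d,np.array(316.2),np.array(255.4),z))
# collar: top outline y=36/7.5, left/right 82..475
print(atz(d,np.array([280+82/7.5-.5,280+475/7.5-.5,316.2]),np.array([235.,235.,205+36/7.5-.5]),.034))
s=manip.sense(); Rt=R.from_quat(s['tool_rot']).as_matrix(); print(s['tcp_pos'],Rt.round(4).tolist())
```

```text
[ 0.46291689 -0.18312511  0.081     ]
[ 0.46329632 -0.18315857  0.08      ]
[[ 0.46220458 -0.20321101  0.034     ]
 [ 0.46559753 -0.16267013  0.034     ]
 [ 0.44351896 -0.18156227  0.034     ]]
[ 0.46389433 -0.18338545  0.17978121] [[-0.0001, 0.0823, 0.9966], [0.0004, 0.9966, -0.0823], [-1.0, 0.0004, -0.0001]]
```

```bash
python3 -m crank '[1,-0.5,0,-40,0, 1,-0.5,0,-55,0, 1,-0.5,0,-55,0, 1,-0.5,0,-55,0, 1,-0.5,0,-55,0]'
python3 - <<'E'
from h import *
s=manip.sense();print(s['t'],s['tcp_pos'],abs(s['qd']).max(),s['force'])
E
```

```text
t: 3.55
tcp_pos: [0.4642, -0.1852, 0.1252]
tool_rot: [0.029, 0.706, -0.03, 0.707]
force: [-0.2, 1.6, -0.2]
finger_gap: 1.0
3.55 [ 0.4642353  -0.18515932  0.12519814] 0.0033234239724251173 [-0.2118274   1.57924711 -0.20281393]
```

Run:
```python
from h import *
for i in range(4):
    d=snap('wrist','w4_%d'%i); s=manip.sense(); Rt=R.from_quat(s['tool_rot']).as_matrix()
    print(s['t'],s['tcp_pos'].round(5),d['origin'].round(5),(Rt.T@(d['origin']-s['tcp_pos'])).round(5))
crop('w4_3',265,200,370,300,6,'w4c')
```

```text
3.6 [ 0.46413 -0.18519  0.12515] [ 0.38068 -0.1771   0.24322] [-0.1182   0.00097 -0.08365]
3.65 [ 0.46403 -0.18517  0.12506] [ 0.38061 -0.17711  0.24317] [-0.11823  0.00094 -0.08364]
3.7 [ 0.46393 -0.18512  0.12493] [ 0.38053 -0.17711  0.24308] [-0.11825  0.00092 -0.08365]
3.75 [ 0.46383 -0.1851   0.1248 ] [ 0.38045 -0.17709  0.24298] [-0.11825  0.00093 -0.08366]
```

View pics/w4c.png

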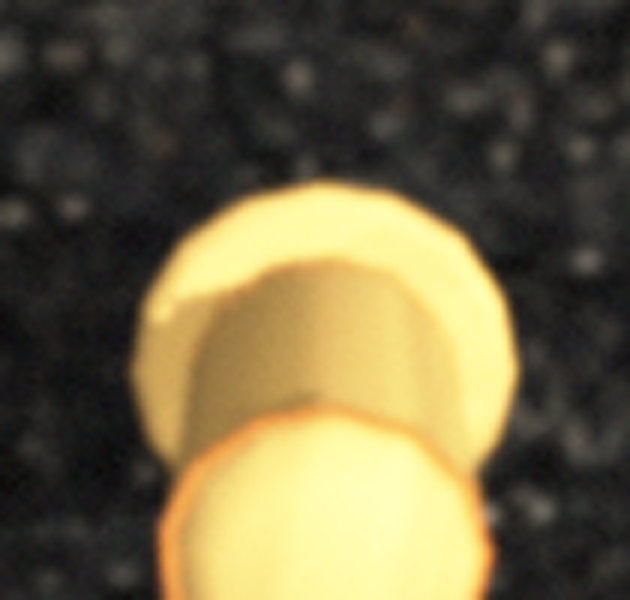

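Run:
```python
from h import *
crop('w4_3',275,255,365,335,7,'w4d')
d=load('w4_3'); print(atz(d,np.array([318.7,265+325/6-.5]),np.array([293.,230.]),np.array([.081,.034])[0]), atz(d,np.array(265+325/6-.5),np.array(260.),.034))
```

```text
[[ 0.46242263 -0.18318921  0.081     ]
 [ 0.42933635 -0.18047113  0.081     ]] [ 0.46317103 -0.18307617  0.034     ]
```

View pics/w4d.png

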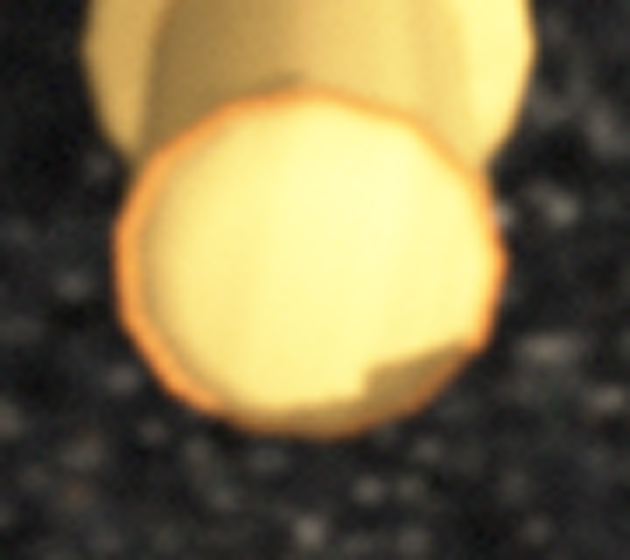

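```bash
python3 -m crank '[1,-1,2,0,0, 1,-1,2,-15,0, 1,-1,2,-30,0, 1,-1,2,-45,0, 1,-1,2,-59,0, 1,-1,2,-59,0, 1,-1,2,-59,0, 1,-1,2,-59,0]' 40
python3 - <<'E'
from h import *
s=manip.sense();print(s['t'],s['tcp_pos'],abs(s['qd']).max(),s['force'])
snap('wrist','w5'); crop('w5',150,200,490,455,2.3,'w5c')
E
```

```text
t: 4.75
tcp_pos: [0.463, -0.1831, 0.0658]
tool_rot: [0.029, 0.706, -0.03, 0.707]
force: [-0.6, 0.3, -0.4]
finger_gap: 1.002
4.75 [ 0.46296005 -0.18309407  0.06575295] 0.0021356247771712345 [-0.62196771  0.33797594 -0.37147599]
```

View pics/w5c.png

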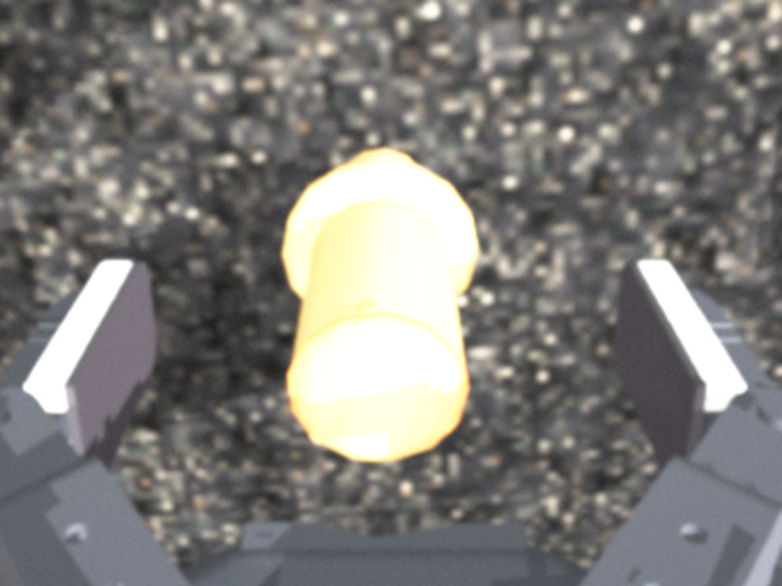

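The peg sits midway between the open pads, at about (314,350) in the full image. Closing the jaws.

```bash
python3 -m crank '[0.6,0,0,0,0, 0.45,0,0,0,0, 0.35,0,0,0,0, 0.25,0,0,0,0, 0.25,0,0,0,0, 0.2,0,0,0,0, 0.2,0,0,0,0]' 40
python3 - <<'E'
from h import *
s=manip.sense();print(s['t'],s['tcp_pos'],abs(s['qd']).max(),s['force'])
E
```

```text
t: 5.68
tcp_pos: [0.4627, -0.1829, 0.0655]
tool_rot: [0.03, 0.706, -0.03, 0.707]
force: [-0.2, 0.9, 4.2]
finger_gap: 0.318
5.675 [ 0.46271216 -0.18289408  0.0654769 ] 0.0018763050577585236 [-0.24509588  0.8960971   4.22992209]
```

```bash
python3 -m crank '[0,0,0,0,0, 0,0,0,10,0, 0,0,0,40,0, 0,0,0,80,0, 0,0,0,80,0, 0,0,0,80,0]' 40
python3 - <<'E'
from h import *
s=manip.sense();print(s['t'],s['tcp_pos'],abs(s['qd']).max(),s['force'])
d=snap('wrist','w6'); crop('w6',230,240,400,410,3.5,'w6c'); snap('side','s6'); crop('s6',260,220,400,360,4,'s6c')
i=cv2.imread('pics/w6c.png'); j=cv2.imread('pics/s6c.png'); cv2.imwrite('pics/b6.png',cv2.resize(np.hstack([i,cv2.resize(j,(595,595))]),(800,400)))
E
```

```text
t: 6.42
tcp_pos: [0.4623, -0.1827, 0.1452]
tool_rot: [0.03, 0.707, -0.03, 0.706]
force: [-0.2, -0.1, -1.3]
finger_gap: 0.313
6.425 [ 0.46225238 -0.18270039  0.14515858] 0.02314730880391818 [-0.21555884 -0.08743088 -1.27398789]
```

View pics/b6.png

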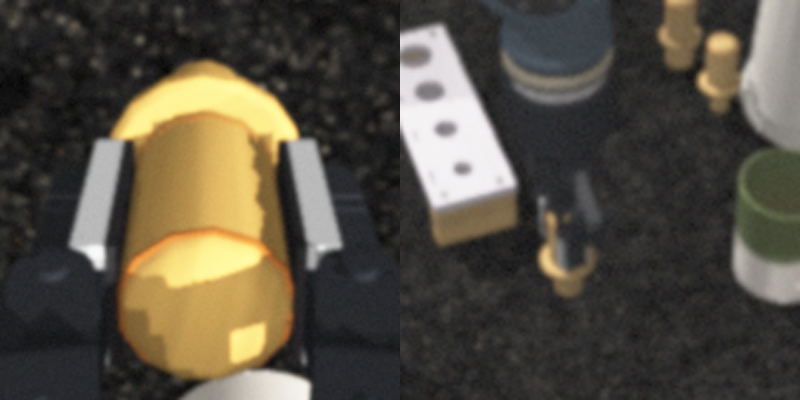

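View pics/w6c.png

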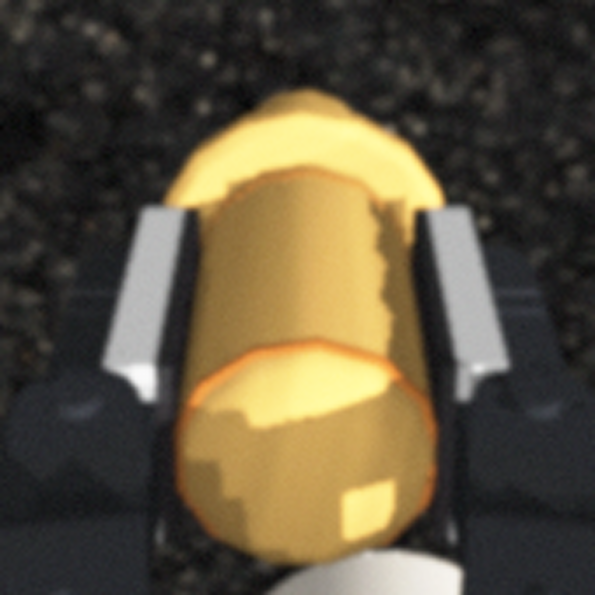

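The peg is held upright between the pads, with its top circle at (317.2,368.4). I'll work out the offsets to the holes.

Run:
```python
from h import *
d=load('w6'); s=manip.sense(); t=s['tcp_pos']; print(s['t'],t)
p=atz(d,np.array(317.2),np.array(368.4),.1607); print(p,p[:2]-t[:2])
# collar front point & sides at z .034+.0797
zc=.0797+.034
print(atz(d,np.array([317.]),np.array([240+113/3.5-.5]),zc), atz(d,np.array([230+165/3.5-.5,230+445/3.5-.5]),np.array([298.,298.]),zc))
```

```text
6.525 [ 0.46184064 -0.18242346  0.1443427 ]
[ 0.45978874 -0.18146231  0.1607    ] [-0.0020519   0.00096115]
[[ 0.44357496 -0.18014495  0.1137    ]] [[ 0.45531614 -0.20012088  0.1137    ]
 [ 0.4584688  -0.16274466  0.1137    ]]
```

```bash
cat > ov.py <<'E'
from h import *
def circ(c,ax,h,r):
    ax=np.array(ax,float);ax/=np.linalg.norm(ax); a=np.cross(ax,[0,1,0]);a/=np.linalg.norm(a);b=np.cross(ax,a); t=np.linspace(0,2*np.pi,73)
    return np.array(c)+ax*h+r*(np.cos(t)[:,None]*a+np.sin(t)[:,None]*b)
def over(f,c,ax,box,k,out,ten=21):
    d=load(f); i=cv2.imread('pics/'+f+'.png'); x0,y0,x1,y1=box
    i=cv2.resize(i[y0:y1,x0:x1],None,fx=k,fy=k,interpolation=cv2.INTER_CUBIC)
    for h,r,col in [(0,ten/2-1,(255,0,255)),(28,ten/2,(255,0,255)),(28,20,(255,0,0)),(34,20,(0,255,0)),(81,14,(0,0,255))]:
        q=(proj(d,circ(c,ax,h/1000,r/1000))-[x0,y0]+.5)*k-.5
        cv2.polylines(i,[q.round().astype(int)],True,col,1)
    cv2.imwrite('pics/'+out+'.png',i)
E
python3 - <<'E'
from ov import *
over('w3',[.4632,-.183,0],[0,0,1],(280,205,355,285),5,'o3')
over('w6',[.4615,-.1817,.0797],[0,0,1],(230,240,400,410),3.5,'o6')
over('s6',[.4615,-.1817,.0797],[0,0,1],(290,270,350,330),7,'o6s')
a,b,c=[cv2.imread('pics/%s.png'%n) for n in ('o3','o6','o6s')]
H=np.zeros((595,1400,3),np.uint8); H[:400,:375]=a; H[:595,380:975]=b; H[:420,980:1400]=c; cv2.imwrite('pics/o.png',cv2.resize(H[:, :1400],(800,340),interpolation=cv2.INTER_AREA))
E
```

```text
(no output)
```

View pics/o6.png

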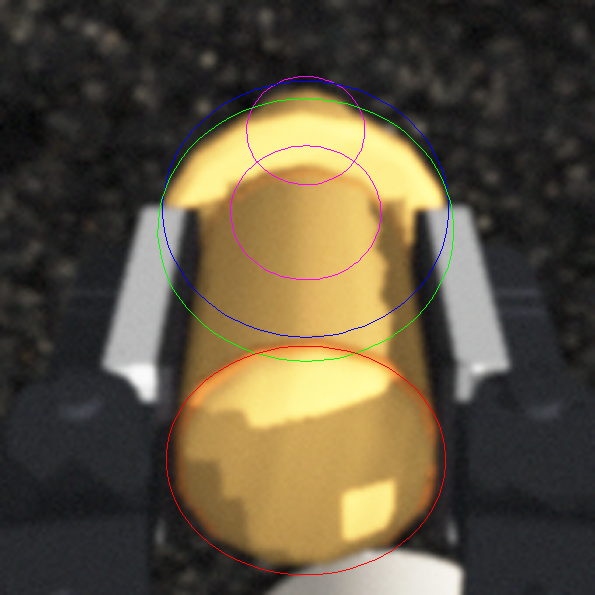

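View pics/o3.png

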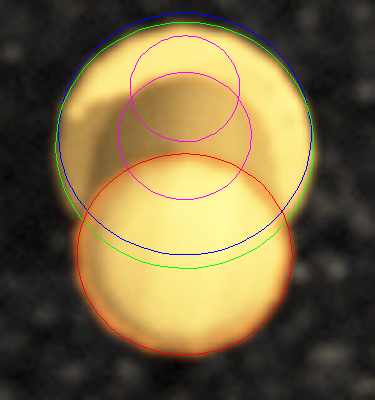

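View pics/o6s.png

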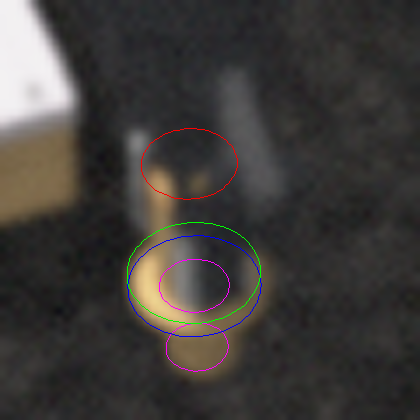

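Run:
```python
from ov import *
from scipy.optimize import least_squares
d=load('w6'); k=3.5
obs=np.array([177,437,340,563,  110, 90])  # head L,R,T,B ; collar top, tenon top
def pred(p):
    ax=[p[3],0,1]; c=p[:3]
    Q=lambda h,r:(proj(d,circ(c,ax,h,r))-[230,240]+.5)*k-.5
    q=Q(.081,.014); w=Q(.028,.020); w2=Q(.034,.020); t=Q(0.001,.0105)
    return np.array([q[:,0].min(),q[:,0].max(),q[:,1].min(),q[:,1].max(),min(w[:,1].min(),w2[:,1].min()),t[:,1].min()])
for use in (slice(0,6),slice(0,4)):
    s=least_squares(lambda p:(pred(p)-obs)[use]+0*p[0] if use.stop==6 else np.r_[(pred(p)-obs)[use],p[3]*1000],[.4615,-.1817,.0797,0],x_scale=[.01,.01,.01,.1]); print(s.x.round(4),(pred(s.x)-obs).round(1))
print(d['origin'])
```

```text
[ 0.469  -0.182   0.0717 -0.0264] [-0.1  0.1  3.4 -1.9 -7.5  6.2]
[ 0.4653 -0.1819  0.0736 -0.0005] [ -2.4   2.4   2.8  -3.  -20.3  -9.4]
[ 0.37892701 -0.17478025  0.26334425]
```

Run:
```python
from h import *
for f,b in (('w6',(295,350,340,385)),('w3',(300,240,330,268))):
    d=load(f);P=cloud(d)[b[1]:b[3],b[0]:b[2]].reshape(-1,3); print(f,np.nanmedian(P,0),np.nanpercentile(P[:,2],[10,90]))
from h import *
s=manip.sense(); print(s['t'],s['tcp_pos'],s['force'])
d=snap('wrist','w7'); snap('side','s7'); snap('scene','c7')
P=cloud(d); q=P[240:420,230:410].reshape(-1,3); q=q[q[:,2]>.05]
print('top pts',np.nanpercentile(q[:,2],[50,90,99]))
print(manip.sense()['tcp_pos'])
crop('c7',400,180,500,260,8,'c7c')
```

```text
w6 [ 0.45935931 -0.18144815  0.16041997] [0.15909123 0.16131361]
w3 [ 0.46158723 -0.18409857  0.08045546] [0.07872857 0.08156006]
6.525 [ 0.46184064 -0.18242346  0.1443427 ] [-0.63498888 -0.04766601  0.30190127]
top pts [0.15809491 0.19029562 0.1963514 ]
[ 0.46208817 -0.18257678  0.14433211]
```

View pics/c7c.png

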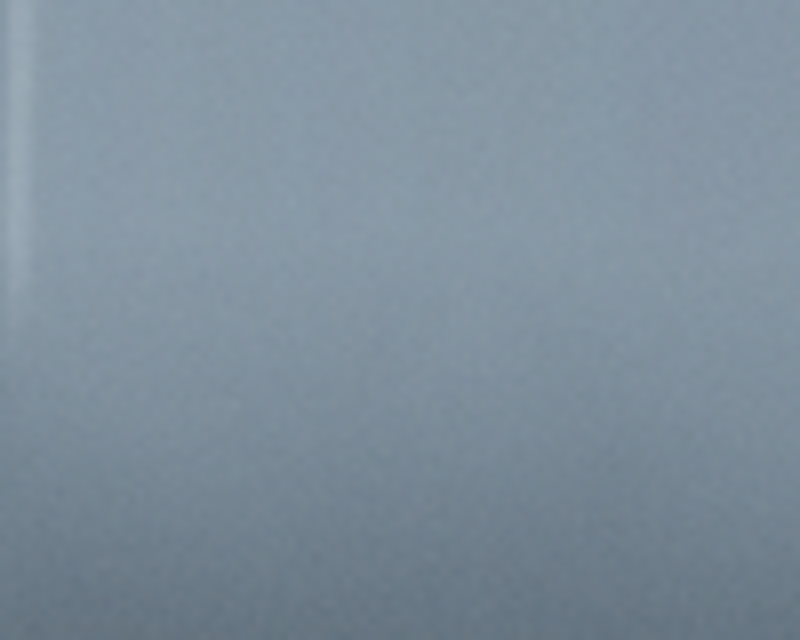

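Run:
```python
from h import *
for f in ('w6','w7'):
    d=load(f);P=cloud(d); print(f,d['origin'])
    for v in range(258,412,5): 
        q=np.nanmedian(P[v-1:v+2,314:321].reshape(-1,3),0); print(v,q.round(4).tolist(), d['range_z'][v,317].round(4))
    print('row'); 
    for u in range(274,362,4): print(u,P[366,u].round(4).tolist())
    break
```

```text
w6 [ 0.37892701 -0.17478025  0.26334425]
258 [0.4807, -0.1832, 0.0006] 0.2818
263 [0.4849, -0.1836, 0.0008] 0.2833
268 [0.4538, -0.181, 0.0849] 0.1924
273 [0.4445, -0.1802, 0.113] 0.1627
278 [0.4463, -0.1804, 0.1143] 0.1628
283 [0.449, -0.1806, 0.1143] 0.1627
288 [0.4503, -0.1807, 0.1168] 0.1618
293 [0.4503, -0.1807, 0.1216] 0.1566
298 [0.4503, -0.1807, 0.1259] 0.1534
303 [0.4503, -0.1807, 0.1307] 0.1484
308 [0.4501, -0.1807, 0.135] 0.1451
313 [0.4503, -0.1807, 0.1391] 0.1403
318 [0.4503, -0.1807, 0.1426] 0.1375
323 [0.4502, -0.1807, 0.1469] 0.132
328 [0.4503, -0.1807, 0.1499] 0.1305
333 [0.4505, -0.1808, 0.153] 0.1279
338 [0.4504, -0.1807, 0.1563] 0.1238
343 [0.4516, -0.1808, 0.1576] 0.1233
348 [0.4527, -0.1809, 0.1587] 0.122
353 [0.4543, -0.1811, 0.1594] 0.1238
358 [0.4558, -0.1812, 0.1603] 0.1234
363 [0.4577, -0.1814, 0.1606] 0.1238
368 [0.4597, -0.1815, 0.1607] 0.1231
373 [0.4615, -0.1817, 0.161] 0.1235
378 [0.4634, -0.1818, 0.1613] 0.1236
383 [0.4659, -0.1821, 0.161] 0.1255
388 [0.4683, -0.1822, 0.1609] 0.126
393 [0.4707, -0.1825, 0.1605] 0.1276
398 [0.4735, -0.1827, 0.1601] 0.129
403 [0.621, -0.195, 0.0051] 0.3219
408 [0.6202, -0.1949, 0.0119] 0.3154
row
274 [0.4577, -0.1964, 0.1605]
278 [0.4589, -0.1953, 0.159]
282 [0.4609, -0.1943, 0.1566]
286 [0.4602, -0.1927, 0.1577]
290 [0.4597, -0.1912, 0.1584]
294 [0.4593, -0.1896, 0.1592]
298 [0.4589, -0.1881, 0.1599]
302 [0.4582, -0.1866, 0.1609]
306 [0.4584, -0.1852, 0.1608]
310 [0.4586, -0.1839, 0.1607]
314 [0.4586, -0.1825, 0.1608]
318 [0.4584, -0.1811, 0.1612]
322 [0.4584, -0.1797, 0.1614]
326 [0.4586, -0.1783, 0.1612]
330 [0.4597, -0.177, 0.16]
334 [0.4602, -0.1756, 0.1596]
338 [0.4609, -0.1742, 0.1588]
342 [0.4601, -0.1728, 0.16]
346 [0.4611, -0.1713, 0.1588]
350 [0.4613, -0.1699, 0.1587]
354 [0.4633, -0.1684, 0.1564]
358 [0.461, -0.1672, 0.1595]
```

Depth shows the held head's near wall vertical at x=.4503, so the peg is upright with its axis at about (.4643,-.182). The head top is domed, which had biased my circle readings. Now to hole 0.

```bash
python3 -m crank '[0,-1,45,2,0, 0,-2,95,2,0, 0,-3,145,2,0, 0,-4,195,2,0, 0,-5,245,2,0, 0,-6,290,2,0, 0,-6,320,2,0, 0,-6,334.5,2,0, 0,-6,334.5,2,0, 0,-6,334.5,2,0]'
python3 - <<'E'
from h import *
d=snap('wrist','w8'); s=manip.sense(); print(s['t'],s['tcp_pos'],s['force']); snap('side','s8')
P=cloud(d)
for v in (300,310,320,330): print(P[v,314:321].mean(0).round(4))
crop('s8',220,180,340,300,5,'s8c')
s=manip.sense(); print(s['t'],s['tcp_pos'],s['force'])
E
```

```text
t: 7.92
tcp_pos: [0.4567, 0.1507, 0.1471]
tool_rot: [0.03, 0.707, -0.03, 0.706]
force: [0.1, -0.1, -0.8]
finger_gap: 0.319
7.975 [0.45670978 0.15055725 0.14718108] [ 0.19691651  0.04462101 -0.99457665]
[0.4449 0.1527 0.1299]
[0.4447 0.1527 0.1387]
[0.4448 0.1527 0.1462]
[0.4448 0.1527 0.1532]
8.025 [0.45677644 0.15051258 0.14722668] [-0.4058021  -0.99754467 -0.82129995]
```

View pics/w8.png

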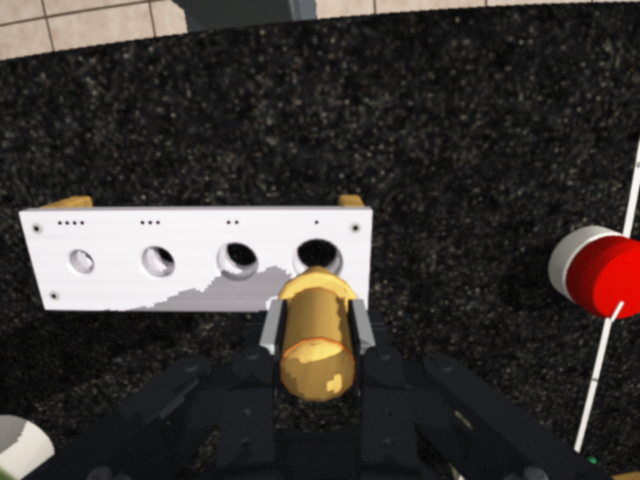

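View pics/s8c.png

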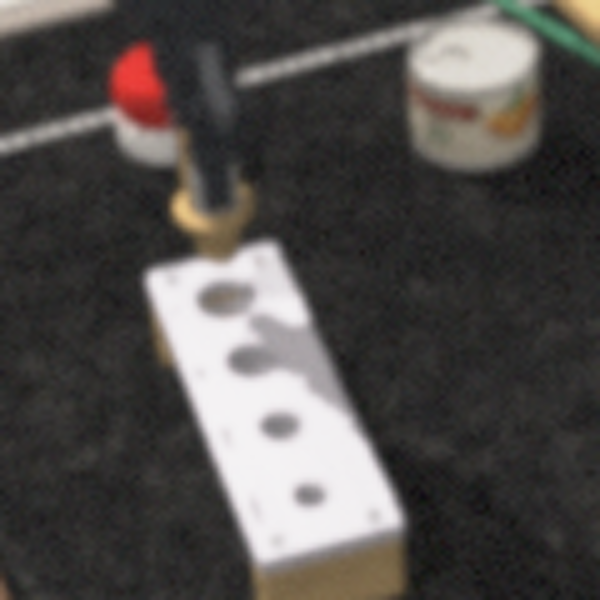

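The peg hangs over hole 0, about (318,261) in the wrist view. The side view agrees. Lowering it slowly.

```bash
python3 -m crank '[0,0,0.5,-8,0, 0,0,0.5,-16,0, 0,0,0.5,-22,0, 0,0,0.5,-25,0, 0,0,0.5,-27,0, 0,0,0.5,-29,0, 0,0,0.5,-31,0, 0,0,0.5,-33,0, 0,0,0.5,-34,0, 0,0,0.5,-34,0]'
python3 - <<'E'
from h import *
s=manip.sense(); print(s['t'],s['tcp_pos'],s['force'])
E
```

```text
t: 9.28
tcp_pos: [0.4566, 0.1521, 0.1133]
tool_rot: [0.03, 0.707, -0.03, 0.706]
force: [-0.6, -0.5, -0.7]
finger_gap: 0.314
9.275 [0.45660716 0.1520884  0.11325818] [-0.61168039 -0.48039307 -0.65896177]
```

```bash
python3 -m crank '[0,0,0,-3,0, 0,0,0,-6,0, 0,0,0,-8.5,0, 0,0,0,-10.5,0, 0,0,0,-12.5,0, 0,0,0,-14.5,0, 0,0,0,-16.5,0, 0,0,0,-18.5,0, 0,0,0,-20.5,0, 0,0,0,-21.5,0]'
python3 - <<'E'
from h import *
d=snap('wrist','w9');snap('side','s9'); s=manip.sense(); print(s['t'],s['tcp_pos'],s['force'])
crop('w9',230,240,400,410,4,'w9c');crop('s9',220,180,340,300,5,'s9c')
P=cloud(d)
for v in (268,273,278,283,288,300,310,320,330): print(P[v,314:321].mean(0).round(4))
E
```

```text
t: 10.52
tcp_pos: [0.4566, 0.1521, 0.0917]
tool_rot: [0.03, 0.707, -0.03, 0.706]
force: [-0.3, 0.2, 0.0]
finger_gap: 0.316
10.625 [0.45654367 0.15208759 0.09168597] [ 0.29786329 -0.78356715 -0.05811984]
[0.4393 0.1545 0.0526]
[0.4389 0.1546 0.0594]
[0.4408 0.1544 0.0606]
[0.4434 0.1542 0.0605]
[0.4445 0.1541 0.0635]
[0.4446 0.1541 0.0747]
[0.4448 0.1541 0.0829]
[0.4447 0.1541 0.0908]
[0.4447 0.1541 0.0977]
```

View pics/w9c.png

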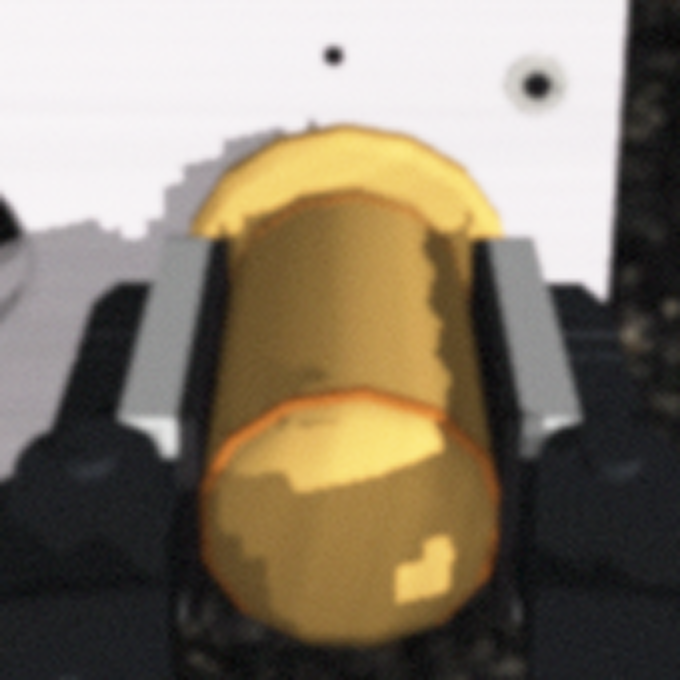

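View pics/s9c.png

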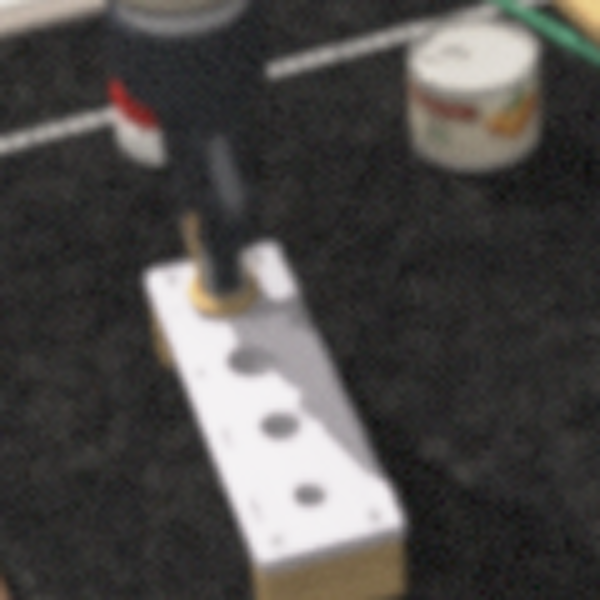

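Collar is about 2 mm over the plate with no force. I'll touch down gently for a height reference.

```bash
python3 -m crank '[0,0,0,-0.5,0, 0,0,0,-1,0, 0,0,0,-1.5,0, 0,0,0,-1.5,0]';  python3 -m crank '[0,0,0,-0.4,0, 0,0,0,-0.8,0, 0,0,0,-0.8,0]'
```

```text
t: 11.12
tcp_pos: [0.4566, 0.1521, 0.0903]
tool_rot: [0.03, 0.707, -0.03, 0.706]
force: [0.4, 0.1, -0.3]
finger_gap: 0.321
t: 11.5
tcp_pos: [0.4566, 0.1521, 0.0896]
tool_rot: [0.03, 0.706, -0.03, 0.707]
force: [-0.7, 0.3, 0.5]
finger_gap: 0.312
```

```bash
python3 -m crank '[0,0,0,-0.3,0, 0,0,0,-0.6,0, 0,0,0,-0.6,0]'
```

```text
t: 11.88
tcp_pos: [0.4567, 0.1521, 0.0895]
tool_rot: [0.03, 0.706, -0.03, 0.707]
force: [-1.1, -0.9, 6.2]
finger_gap: 0.319
```

Collar touched the plate at TCP z .0895, exactly as predicted with a 6 N press, so all of the tenon passes station 0. Next I'll refine the hole 1 and hole 2 positions against the peg from w8.

Run:
```python
from h import *
i=cv2.imread('pics/w8.png')
t=[cv2.resize(i[230:290,a:a+60],None,fx=6,fy=6,interpolation=cv2.INTER_CUBIC) for a in (130,208)]
cv2.imwrite('pics/w8e.png',np.hstack(t))
d=load('w9'); print(atz(d,np.array(317.4),np.array(370.),.106))
d=load('w8'); print(d['origin'])
```

```text
[0.45579335 0.15326718 0.106     ]
[0.37338804 0.15874991 0.26529797]
```

View pics/w8e.png

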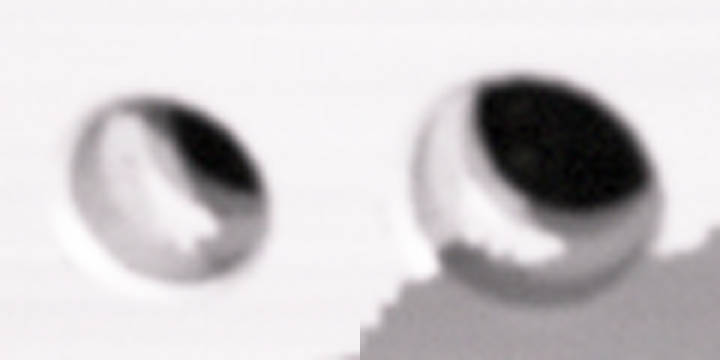

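Run:
```python
from h import *
d=load('w8'); print(atz(d,np.array([157.9,236.9]),np.array([261.1,261.1]),.052))
P=cloud(load('w8'));print(np.median(P[225:235,100:300,2]))
d=load('w2');P=cloud(d);print(np.median(P[225:235,220:480,2]))
```

```text
[[0.44944877 0.04840944 0.052     ]
 [0.4537379  0.10006533 0.052     ]]
nan
nan
```

```bash
python3 -m crank '[0,0,0,5,0, 0,0,0,14,0, 0,0,0,26,0, 0,0,0,38,0, 0,0,0,38,0, 0,-2.5,-25,38,0, 0,-4.9,-53,38,0, 0,-4.9,-53,38,0, 0,-4.9,-53,38,0, 0,-4.9,-53,38,0]';  python3 - <<'E'
from h import *
d=snap('wrist','w10');snap('side','s10'); s=manip.sense(); print(s['t'],s['tcp_pos'],s['force'])
i=cv2.imread('pics/w10.png'); crop('w10',200,200,400,350,4,'w10c')
P=cloud(d)
for v in (300,310,320,330): print(P[v,314:321].mean(0).round(4))
E
```

```text
t: 13.12
tcp_pos: [0.4518, 0.0997, 0.1269]
tool_rot: [0.029, 0.706, -0.029, 0.707]
force: [-0.4, -0.1, -1.0]
finger_gap: 0.313
13.225 [0.45174348 0.09970491 0.12687074] [ 0.13046005  0.42621757 -0.56827956]
[0.4401 0.1017 0.1094]
[0.4401 0.1017 0.1179]
[0.4401 0.1017 0.1257]
[0.4399 0.1017 0.1329]
```

View pics/w10c.png

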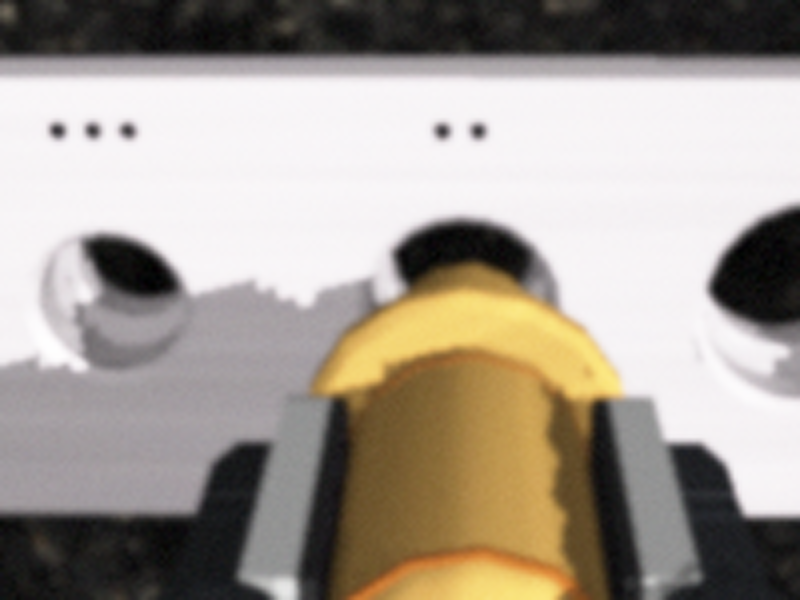

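```bash
python3 -m crank '[0,0,-0.5,-3,0, 0,0,-0.5,-6,0, 0,0,-0.5,-8,0, 0,0,-0.5,-9.5,0, 0,0,-0.5,-11,0, 0,0,-0.5,-12.5,0, 0,0,-0.5,-15,0, 0,0,-0.5,-18,0, 0,0,-0.5,-20,0, 0,0,-0.5,-20,0]';  python3 -m crank '[0,0,0,0,0]'
```

```text
t: 14.48
tcp_pos: [0.4516, 0.0986, 0.1067]
tool_rot: [0.03, 0.707, -0.03, 0.706]
force: [0.1, 1.1, -0.3]
finger_gap: 0.315
t: 14.6
tcp_pos: [0.4518, 0.0986, 0.1069]
tool_rot: [0.03, 0.706, -0.03, 0.706]
force: [0.5, 1.0, -0.2]
finger_gap: 0.316
```

```bash
python3 -m crank '[0,0,0,-2,0, 0,0,0,-3.5,0, 0,0,0,-4.5,0, 0,0,0,-5.3,0, 0,0,0,-6,0, 0,0,0,-6,0]'
```

```text
t: 15.35
tcp_pos: [0.4517, 0.0986, 0.1009]
tool_rot: [0.03, 0.707, -0.03, 0.706]
force: [0.4, -0.1, -1.0]
finger_gap: 0.316
```

```bash
python3 -m crank '[0,0,0,-0.7,0, 0,0,0,-1.4,0, 0,0,0,-1.4,0]';python3 -m crank '[0,0,0,-1,0, 0,0,0,-2,0, 0,0,0,-3,0, 0,0,0,-4,0, 0,0,0,-4,0]'
```

```text
t: 15.72
tcp_pos: [0.4517, 0.0986, 0.0995]
tool_rot: [0.03, 0.707, -0.03, 0.706]
force: [-0.2, 0.2, -0.4]
finger_gap: 0.31
t: 16.35
tcp_pos: [0.4517, 0.0986, 0.0954]
tool_rot: [0.03, 0.707, -0.03, 0.706]
force: [-0.4, -0.0, -1.0]
finger_gap: 0.313
```

Passed station 1's lower hole freely, so the tenon is 21 or 16 mm. I'll probe the sides of this hole for its diameter and for the centre.

```bash
for k in 1 2 3 4; do python3 -m crank '[0,0.4,0,0,0, 0,0.4,0,0,0]' | sed -n '2p;4p'; done
```

```text
tcp_pos: [0.4522, 0.0986, 0.0955]
force: [0.0, 0.6, -0.4]
tcp_pos: [0.4526, 0.0986, 0.0955]
force: [-0.1, 0.4, -1.2]
tcp_pos: [0.453, 0.0986, 0.0955]
force: [0.9, 0.1, 0.5]
tcp_pos: [0.4534, 0.0986, 0.0955]
force: [0.4, -0.3, -0.7]
```

```bash
for k in 1 2 3; do python3 -m crank '[0,0.3,0,0,0, 0,0.3,0,0,0]' | sed -n '2p;4p'; done
```

```text
tcp_pos: [0.4537, 0.0986, 0.0955]
force: [-1.4, -0.1, -0.4]
tcp_pos: [0.454, 0.0986, 0.0955]
force: [0.3, 0.0, -0.9]
tcp_pos: [0.4542, 0.0986, 0.0955]
force: [0.1, 0.1, -0.8]
```

Run:
```python
from h import *
d=snap('wrist','w11'); snap('side','s11'); s=manip.sense(); print(s['tcp_pos'],s['force'])
P=cloud(d)
for v in (272,278,283,290,300,310,320,330,335): print(v,np.nanmean(P[v,314:321],0).round(4))
crop('w11',230,220,400,390,4,'w11c')
```

```text
[0.45414535 0.09860858 0.09549104] [-1.00598537  1.30941553 -0.65396231]
272 [0.4362 0.1011 0.0628]
278 [0.4384 0.1009 0.0644]
283 [0.4409 0.1007 0.0644]
290 [0.4423 0.1006 0.0688]
300 [0.4422 0.1006 0.0786]
310 [0.4423 0.1006 0.0869]
320 [0.4422 0.1006 0.0946]
330 [0.4422 0.1006 0.1017]
335 [0.4425 0.1006 0.1044]
```

View pics/w11c.png

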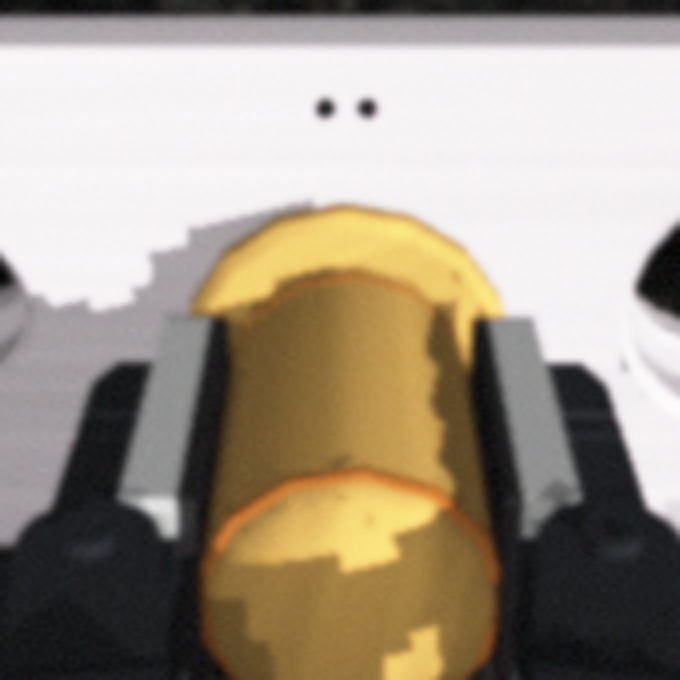

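```bash
for k in 1 2 3 4; do python3 -m crank '[0,0.3,0,0,0, 0,0.3,0,0,0]' | sed -n '2p;4p'; done
```

```text
tcp_pos: [0.4543, 0.0986, 0.0955]
force: [-1.1, -0.1, -0.7]
tcp_pos: [0.4544, 0.0986, 0.0955]
force: [-1.1, -1.0, 0.2]
tcp_pos: [0.4546, 0.0986, 0.0954]
force: [-2.3, -0.7, 1.2]
tcp_pos: [0.4547, 0.0986, 0.0954]
force: [-2.2, 0.3, 0.7]
```

```bash
python3 -m crank '[0,-1.9,0,0,0, 0,-3.7,0,0,0, 0,-4.2,0,0,0, 0,-4.2,0,0,0]'| sed -n '1,2p;4p'; for k in 1 2 3 4; do python3 -m crank '[0,-0.3,0,0,0, 0,-0.3,0,0,0]' | sed -n '2p;4p'; done
```

```text
t: 19.7
tcp_pos: [0.4519, 0.0986, 0.0956]
force: [-0.9, 0.1, -0.5]
tcp_pos: [0.4513, 0.0986, 0.0956]
force: [0.4, 0.2, -0.1]
tcp_pos: [0.4512, 0.0986, 0.0956]
force: [1.0, 0.1, -0.2]
tcp_pos: [0.451, 0.0986, 0.0956]
force: [1.6, -0.0, -1.9]
tcp_pos: [0.4509, 0.0986, 0.0956]
force: [3.8, 0.5, -1.0]
```

```bash
python3 -m crank '[0,2.8,0,0,0, 0,2.8,0.7,0,0, 0,2.8,0.7,0,0, 0,2.8,0.7,0,0]'| sed -n '1,2p;4p'; for k in 1 2 3 4; do python3 -m crank '[0,0,0.3,0,0, 0,0,0.3,0,0]' | sed -n '2p;4p'; done
```

```text
t: 21.2
tcp_pos: [0.4522, 0.0994, 0.0954]
force: [0.2, 1.2, -0.6]
tcp_pos: [0.4527, 0.0996, 0.0955]
force: [0.2, -0.2, -1.3]
tcp_pos: [0.4528, 0.0999, 0.0955]
force: [-0.4, 0.9, -0.7]
tcp_pos: [0.4528, 0.1002, 0.0955]
force: [-0.2, -0.7, -0.4]
tcp_pos: [0.4528, 0.1004, 0.0955]
force: [-0.2, -0.9, -1.0]
```

```bash
for k in 1 2 3 ; do python3 -m crank '[0,0,0.3,0,0, 0,0,0.3,0,0]' | sed -n '2p;4p'; done;  python3 -m crank '[0,0,-1.4,0,0, 0,0,-2.8,0,0, 0,0,-2.8,0,0, 0,0,-2.8,0,0]'| sed -n '1,2p;4p'; for k in 1 2 3 4; do python3 -m crank '[0,0,-0.3,0,0, 0,0,-0.3,0,0]' | sed -n '2p;4p'; done
```

```text
tcp_pos: [0.4529, 0.1005, 0.0955]
force: [-1.5, -3.2, -0.6]
tcp_pos: [0.4528, 0.1007, 0.0955]
force: [0.5, -5.4, -0.4]
tcp_pos: [0.4529, 0.1009, 0.0956]
force: [-1.1, -6.2, 0.1]
t: 23.45
tcp_pos: [0.4528, 0.0988, 0.0955]
force: [0.1, 0.5, -0.9]
tcp_pos: [0.4529, 0.0984, 0.0955]
force: [-0.1, -1.2, -0.4]
tcp_pos: [0.4528, 0.098, 0.0955]
force: [-0.1, -0.3, -0.6]
tcp_pos: [0.4528, 0.0977, 0.0955]
force: [0.4, -0.5, -0.9]
tcp_pos: [0.4528, 0.0975, 0.0955]
force: [0.0, 1.0, -0.0]
```

```bash
for k in 1 2 3 4; do python3 -m crank '[0,0,-0.3,0,0, 0,0,-0.3,0,0]' | sed -n '2p;4p'; done
```

```text
tcp_pos: [0.4528, 0.0973, 0.0955]
force: [0.0, 3.2, -0.4]
tcp_pos: [0.4528, 0.0972, 0.0955]
force: [0.6, 5.4, 0.2]
tcp_pos: [0.4528, 0.0971, 0.0955]
force: [-0.1, 7.3, -0.9]
tcp_pos: [0.4528, 0.097, 0.0956]
force: [-0.9, 7.4, 1.0]
```

Hole 1 is centred at TCP (.4528,.0989). Its play of about 3 mm, including grip give, agrees with a 21 mm tenon. On to station 2, 52 mm along the row.

```bash
python3 -m crank '[0,0,2.7,0,0, 0,0,2.7,0,0, 0,0,2.7,10,0, 0,0,2.7,22,0, 0,0,2.7,32,0, 0,0,2.7,32,0, 0,-2.2,-22,32,0, 0,-4.4,-49.1,32,0, 0,-4.4,-49.1,32,0, 0,-4.4,-49.1,32,0]';  python3 -m crank '[0,0,0,0,0, 0,0,0,0,0, 0,0,0,0,0]'
python3 - <<'E'
from h import *
d=snap('wrist','w12'); snap('side','s12'); s=manip.sense(); print(s['tcp_pos'],s['force'])
P=cloud(d)
for v in (300,310,320,330): print(v,np.nanmean(P[v,314:321],0).round(4))
crop('w12',230,200,400,350,4.5,'w12c')
E
```

```text
t: 26.7
tcp_pos: [0.4483, 0.0474, 0.1274]
tool_rot: [0.03, 0.707, -0.03, 0.706]
force: [0.1, 0.3, -0.4]
finger_gap: 0.315
t: 27.08
tcp_pos: [0.4484, 0.0475, 0.1275]
tool_rot: [0.029, 0.707, -0.029, 0.706]
force: [0.1, -0.5, -1.1]
finger_gap: 0.315
[0.44846885 0.04733616 0.12752643] [-0.63481255 -0.10834069 -0.72035671]
300 [0.4367 0.0494 0.11  ]
310 [0.4364 0.0495 0.1192]
320 [0.4361 0.0495 0.1272]
330 [0.4367 0.0494 0.1332]
```

View pics/w12c.png

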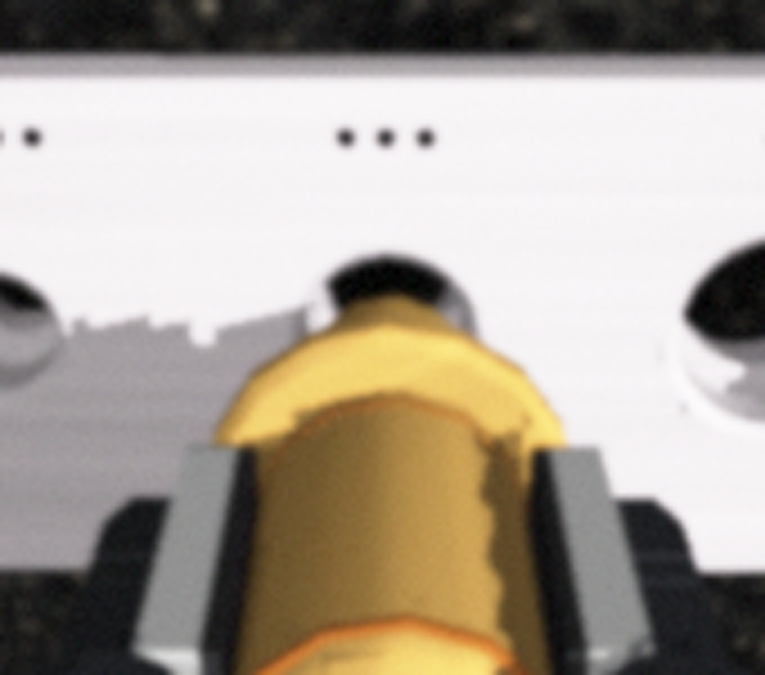

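Peg tip at about (317,268) is centred over the three-dot hole. Going down in small steps.

```bash
python3 -m crank '[0,0,-0.2,-2,0, 0,0,-0.2,-4,0, 0,0,-0.2,-6,0, 0,0,-0.2,-7.5,0, 0,0,-0.2,-8.5,0, 0,0,-0.2,-9,0, 0,0,-0.2,-9,0]'; for k in 1 2 3 4; do python3 -m crank '[0,0,0,-0.3,0, 0,0,0,-0.6,0, 0,0,0,-0.6,0]'| sed -n '2p;4p'; done
```

```text
t: 28.05
tcp_pos: [0.4484, 0.0469, 0.1185]
tool_rot: [0.03, 0.706, -0.03, 0.706]
force: [0.0, -0.0, -0.8]
finger_gap: 0.314
tcp_pos: [0.4484, 0.0469, 0.1179]
force: [-0.6, 0.2, -0.8]
tcp_pos: [0.4484, 0.0469, 0.1173]
force: [-0.4, 0.1, -0.7]
tcp_pos: [0.4484, 0.0469, 0.1167]
force: [0.0, -0.0, -0.6]
tcp_pos: [0.4484, 0.0469, 0.1161]
force: [0.1, -0.5, -0.3]
```

```bash
for k in 1 2 3; do python3 -m crank '[0,0,0,-0.4,0, 0,0,0,-0.8,0, 0,0,0,-0.8,0]'| sed -n '2p;4p'; done;  python3 -m crank '[0,0,0,-0.5,0, 0,0,0,-1.5,0, 0,0,0,-1.5,0]'
```

```text
tcp_pos: [0.4484, 0.0469, 0.1153]
force: [-0.0, -0.5, -0.5]
tcp_pos: [0.4484, 0.0469, 0.1145]
force: [0.0, -0.2, -0.1]
tcp_pos: [0.4484, 0.0469, 0.1137]
force: [0.1, -0.2, -0.4]
t: 31.05
tcp_pos: [0.4484, 0.0469, 0.1121]
tool_rot: [0.03, 0.707, -0.03, 0.706]
force: [-0.2, -0.1, -0.8]
finger_gap: 0.316
```

It's in the upper hole with no load. Going down to just above the lower plate.

```bash
python3 -m crank '[0,0,0,-1.2,0, 0,0,0,-2.4,0, 0,0,0,-3.6,0, 0,0,0,-4.8,0, 0,0,0,-4.8,0]'| sed -n '2p;4p'; python3 -m crank '[0,0,0,-1,0, 0,0,0,-2,0, 0,0,0,-3,0, 0,0,0,-4,0, 0,0,0,-4,0]'| sed -n '2p;4p'; for k in 1 2 3; do python3 -m crank '[0,0,0,-0.3,0, 0,0,0,-0.5,0, 0,0,0,-0.5,0]'| sed -n '2p;4p'; done
```

```text
tcp_pos: [0.4484, 0.0469, 0.1073]
force: [0.1, -0.1, -0.8]
tcp_pos: [0.4483, 0.0469, 0.1033]
force: [0.5, -0.5, 0.9]
tcp_pos: [0.4484, 0.0469, 0.1029]
force: [-0.7, 0.3, -1.3]
tcp_pos: [0.4484, 0.0469, 0.1024]
force: [1.7, 0.6, -1.0]
tcp_pos: [0.4484, 0.0469, 0.1019]
force: [0.2, 0.9, -1.3]
```

```bash
for k in 1 2 3; do python3 -m crank '[0,0,0,-0.2,0, 0,0,0,-0.4,0, 0,0,0,-0.4,0]'| sed -n '2p;4p'; done
```

```text
tcp_pos: [0.4484, 0.0469, 0.1015]
force: [0.1, -0.5, -0.8]
tcp_pos: [0.4485, 0.0469, 0.1014]
force: [-1.2, 1.1, 5.1]
tcp_pos: [0.4486, 0.0469, 0.1013]
force: [-1.6, -0.4, 9.1]
```

Stopped at TCP .1014, exactly the lower-plate height. I'll relieve the press, release and lift.

```bash
python3 -m crank '[0,0,0,0.7,0, 0,0,0,0.7,0, 0,0,0,0.7,0]'| sed -n '2p;4p'; python3 -m crank '[0.36,0,0,0,0, 0.4,0,0,0,0, 0.5,0,0,0,0, 0.6,0,0,0,0, 0.7,0,0,0,0, 0.8,0,0,0,0, 0.8,0,0,0,0, 0.8,0,0,0,0]'
python3 - <<'E'
from h import *
d=snap('wrist','w13'); crop('w13',150,200,490,455,2.3,'w13c')
E
```

```text
tcp_pos: [0.4485, 0.0469, 0.1014]
force: [-0.7, -0.1, 3.8]
t: 35.92
tcp_pos: [0.4485, 0.0469, 0.1014]
tool_rot: [0.03, 0.706, -0.03, 0.707]
force: [0.1, -0.5, 0.1]
finger_gap: 0.802
```

View pics/w13c.png

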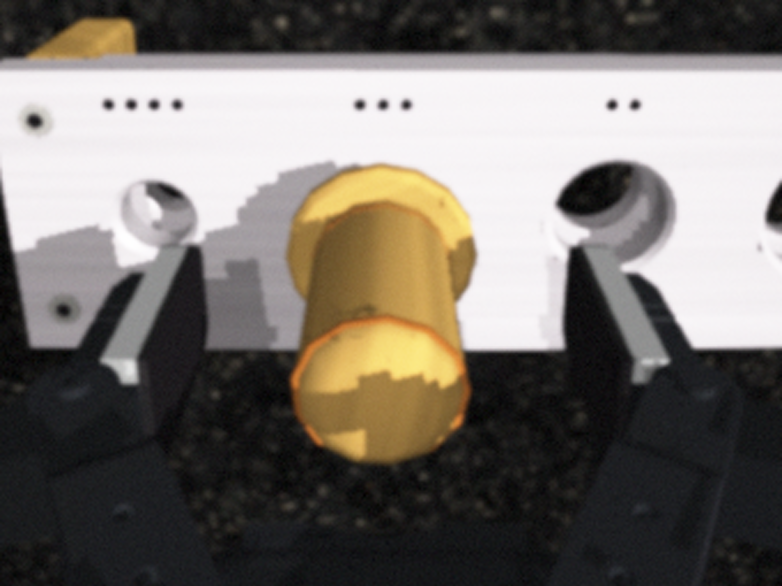

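The peg stands in the three-dot station with the fingers clear on both sides. Lifting straight up.

```bash
python3 -m crank '[0.8,0,0,5,0, 0.8,0,0,20,0, 0.8,0,0,45,0, 0.8,0,0,75,0, 0.8,0,0,100,0, 0.8,0,0,100,0, 0.8,0,0,100,0]'
python3 - <<'E'
from h import *
d=snap('wrist','w14'); snap('side','s14'); snap('scene','c14'); s=manip.sense(); print(s['t'],s['tcp_pos'],s['force'])
crop('w14',230,180,410,330,4.4,'w14c'); crop('s14',230,200,400,330,4.5,'s14c')
P=cloud(d)
for v in range(215,285,4): print(v,np.nanmean(P[v,315:320],0).round(4))
E
```

```text
t: 36.85
tcp_pos: [0.4479, 0.047, 0.2011]
tool_rot: [0.03, 0.707, -0.03, 0.706]
force: [-0.3, 0.5, 0.0]
finger_gap: 0.798
37.0 [0.44774144 0.04696164 0.20049265] [ 0.10697921  0.6338543  -0.24255072]
215 [0.4326 0.0493 0.0522]
219 [0.4312 0.0494 0.0693]
223 [0.4338 0.0492 0.0707]
227 [0.4365 0.0489 0.0719]
231 [0.4367 0.0489 0.0809]
235 [0.4367 0.0489 0.0902]
239 [0.4366 0.0489 0.0994]
243 [0.4367 0.0489 0.107 ]
247 [0.4373 0.0489 0.1129]
251 [0.4391 0.0487 0.1152]
255 [0.4412 0.0485 0.1163]
259 [0.4437 0.0483 0.1167]
263 [0.4462 0.0481 0.1169]
267 [0.4487 0.0479 0.1173]
271 [0.4511 0.0477 0.1179]
275 [0.454  0.0475 0.1173]
279 [0.4569 0.0472 0.1168]
283 [0.4599 0.047  0.1163]
```

View pics/w14c.png

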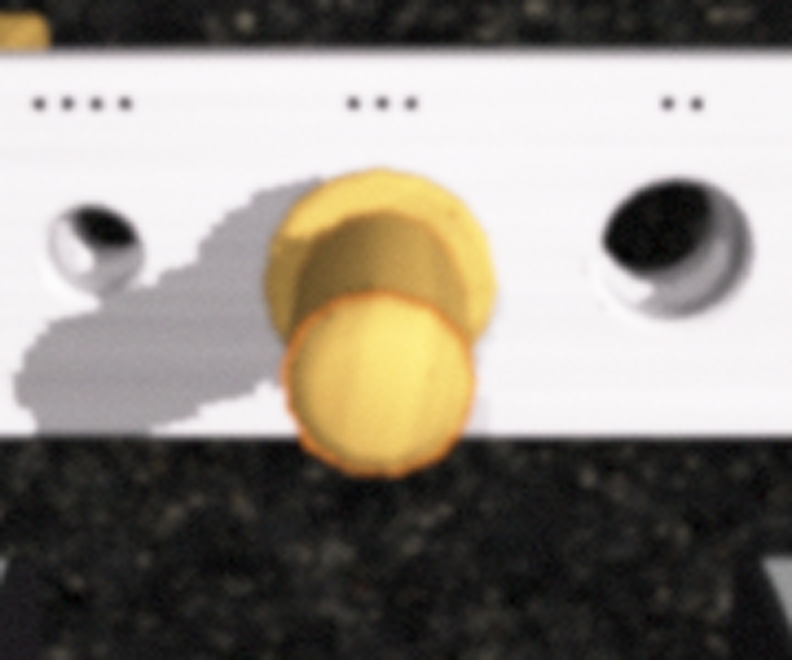

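View pics/s14c.png

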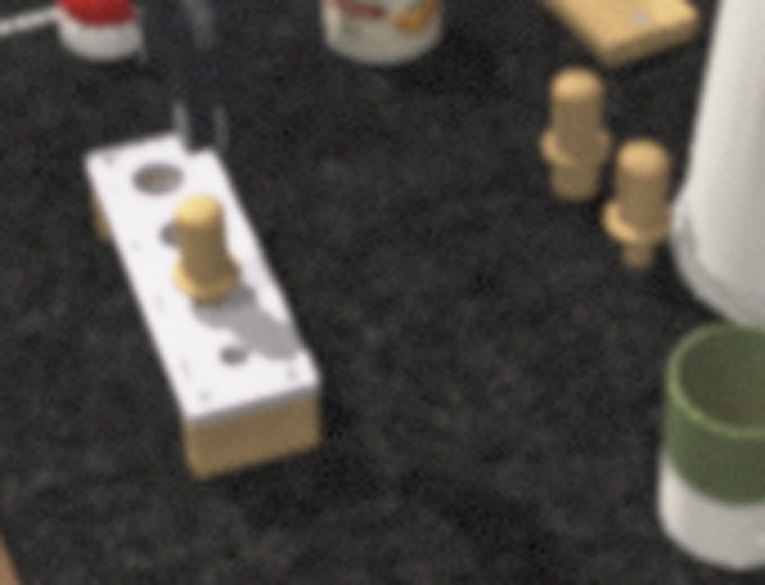

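The peg stands upright in the three-dot station, its top at z=.117 (= .036 + .081) and its near wall vertical. The two spares are standing at the back, visibly a thick and a thin tenon, which leaves 21 mm for this one. Handing in.

Run:
```python
from h import *
print(workorder.sign_off())
```

```text
the job is handed in; nothing more can be done
None
```

The front peg's tenon is 21 mm. It now stands released and upright in the third station (three dots), resting on the lower plate, and I handed the job in at about 37 s.

- **First station:** the peg went through both plates until its collar touched the upper plate, with a press of about 6 N.
- **Second station:** the tenon passed both plates freely. Probing the sides of the lower hole gave about 3 mm of play. That is more than the nominal 2 mm for a 21 mm tenon (I put the extra down to give in the grip), but far from the 7 mm a 16 mm one would have.
- **Third station:** the tenon entered the upper hole with no side load, and the lower plate stopped it at the expected height. The press was about 9 N; I eased it to about 4 N before letting go.

**Last checks:**
- The depth image put the peg's top at z = 0.117 m, as expected for a peg standing on the lower plate, and its side was vertical.
- The gripper was clear, about 100 mm higher.
- In the last side view, cropped to that area, the spare pegs and the visible parts of the mug, timer and tin looked untouched. I did not measure them.

**Disagreement:** the camera-based centre of the second station's hole was about 1 mm off from the centre found by touch. I used the touch result to place the peg in the third.

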